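Stow the empty pump dispenser in its holder

ROBOT

A 6-joint arm with a two-finger parallel gripper is mounted at the origin on the work surface. World frame = base frame: x ahead of the robot, y to its left, z up, the work surface at z = 0. Lengths are in m, angles in degrees, forces in N, time in s.
With the tool pointing down it reaches from about 0.4 to 0.825 m from the base axis. Payload 7 kg.
Tool frame: the origin (TCP) lies at the very end of the fingers, on their centre line; the grasp point (between the pads) lies 19 mm behind it (ctrl.pinch_z is the distance from the TCP to the grasp point, in m); z points along the fingers, x is the direction in which the jaws open and shut, and the axes are right-handed (so a half turn about z gives the same grasp; the last joint's range is limited). The gripper opens to 88 mm and grips with 3 to 60 N. Pads are 19 mm wide; open, the fingers measure 130 mm over their backs; the gripper's body (78 mm by 193 mm) begins 47 mm behind the grasp point.
Start: joints at [89.158, 20.546, 0.682, 0, -70.136, -16.507], TCP at [0.201, 0.644, 0.191] pointing down, gripper open.
Joint ranges: [-176.03, 176.03], [-82.01, 121.73], [-58.28, 71.71], [-173.87, 95.51], [-174.79, -0.11], [-173.66, 173.66]. Speed limits (degrees/s): [136.94, 136.94, 172.46, 180, 180, 180].

INTERFACE

Orientations are given as [roll, pitch, yaw] about the fixed x, y, z axes, in that order (R = Rz(yaw) Ry(pitch) Rx(roll)).
In Python, from plant import ctrl gives the robot as it stands.
- The arm moves only by the tool carry_out, never from a script. Its argument "increments" is a list of rows, each a list of 7 numbers: the turn, a rotation vector about the world's x, y, z in degrees, then the shift along the world's x, y, z in mm, then the closure, from 0 (fully open) to 1 (shut). In form: [[ax, ay, az, dx, dy, dz, grip], ...]. A call has 1 to 20 rows; each row is the pose to reach, as a shift and turn from the pose commanded when the call began; what a row does not reach only later rows make up. A row lasts 1/8 s, in which the tool goes at most 62.5 mm and 10.7 degrees, less where a joint would pass 70% of its speed; a pose out of reach is approached as far as the arm can. A call with a gripper value outside its range is refused whole. The fingers move at their own pace and stop on an object; the grip force is fixed at half the most. Time passes only in rows, so rows that repeat a pose let the fingers close. It gives the time, the measured TCP pose, the force and the opening at its end, in the units of the state.
- ctrl.get_obs(): the state, without advancing time (a new reading comes with each control period).
- ctrl.snapshot(name): name is "scene" or "top" or "wrist"; returns a dict with "pixels" (420x560x3 uint8, blue, green, red), "intrinsics" (3x3 intrinsics, pixels), "rvec" (rotation vector, rad) and "tvec" (3), from world to camera coordinates, as OpenCV has them; the wrist camera has in their place "hand_eye" (4x4, takes a point from camera to tool coordinates, whose origin is the TCP and whose axes are the tool frame's). Camera axes: x right, y down, z forward; pixel columns grow to the right and rows downward; lengths in m; the calibration is good to about 2 mm. A picture is of the moment at which its call begins: read the wrist's pose just before it. There is no depth.
- ctrl.close_job(): hands the job in, once; it reports no verdict.
Trained networks look in a picture, given as the dict that the camera call returned (one of the last four; its "shot" number tells which), for a name from the list of things; names that differ only in an ending like _2 or _b are one class to them, and where a whole thing is asked for, a point or a joint stands for the part that bears it (a point fixed in the world has none). Each returns a list of dicts, best first, with "confidence" (0 to 1); they miss things now and then, are a little off and sometimes report something else, mostly with a low value. They report only what shows in the picture. A call takes as long as a camera call. They do not tell look-alikes from the thing itself.
- ctrl.search_frame(picture, label): "centre" ([x, y, z] in m, in world coordinates, good to about 4 mm: the middle of the surface that is visible of it).
- ctrl.outline_of(picture, label): "pixels" (420x560 bool, what is visible of it).
The state is a dict: "clock": time; "joint_pos": joint angles; "qvel": joint speeds; "tau": joint torques, N m; "tool_pos": TCP position; "orientation": TCP orientation; "force": force on the tool from outside, world axes, zero at the start; "moment": the same for the moment, N m; "opening": finger opening in m.
Only numpy, scipy, OpenCV 4.12 (cv2) and the standard library are available. Lean on these libraries where they do the work, as an engineer would, in place of code of your own. Each camera call takes 0.05 s, during which the arm holds its last target. There are 200 camera calls.

TASK

Put the empty steel pump dispenser away: push it with the fingers, low on its body, so that it slides upright over the marble tray and all the way into the open-fronted marble holder, until it stands against the holder's back wall. Then press its pump head fully down, where it stays, and leave it there. Never grip, lift or tip the dispenser, and leave the other things on the tray where they are.

Things in the scene. Friction and masses are not known exactly. Their poses are not given: they have to be found in the camera images.
- dispenser: Tall steel pump bottle, empty, about 0.25 kg, loose on the tray: cylinder 56 mm in diameter to 140 mm, collar 30 mm in diameter to 168 mm; 200 mm tall with the pump up. Origin: centre of its underside; z up its axis, x the way the spout points. Foot friction 0.45 to 0.75: pushed more than about 30 mm above the tray it may tip, and a wide gripper body must lean back from it.
- pump_top (a point): Centre of the flat top of the pump head, a steel disc 38 mm in diameter and 14 mm thick on the dispenser's axis, 200 mm above its underside while up. A 10 mm thick spout reaches 47 mm from the axis, below the top of the disc.
- pump (a joint): How far the pump head has been pressed down, in m: 0 up, 0.014 fully down at its stop. It has no spring: it moves under about 4 N and stays where it is left.
- tray: White marble tray, fixed, 300 mm (x) by 420 mm (y). Origin: centre of its underside, on the chest top; its flat upper face is 12 mm higher. A rim 8 mm wide, 10 mm above that face, runs along the left, right and far (+x) edges; the near edge is open. x points away from the robot, turned by the tray's yaw.
- holder: Low U of the same marble, fixed on the tray, axes parallel to the tray's, open to the near side (-x). Walls 12 mm thick, 22 mm high; 76 mm clear width (y); inner face of the back wall at x = +28 mm; side walls reach to x = -16 mm. Origin: on the tray's upper face, where the dispenser's origin stands when fully home and centred.
- pot: Bystander: round white ceramic pot, 76 mm in diameter, 54 mm tall (75 mm with the lid's knob), near the left or right edge of the tray. Origin: centre of its underside.
- pot_lid (a joint): Bystander: hinged steel lid of the pot, 0 shut (as it starts), grows to 1.8 rad as it opens.
- vial: Bystander: small closed glass flask, 44 mm in diameter, 115 mm tall, near the other edge of the tray. Origin: centre of its underside.
- clip: Bystander: tortoiseshell hair clip, 85 by 26 by 19 mm, long along its x. Origin: centre of its underside.
- bangle: Bystander: stiff bangle of glass beads lying flat, 69 mm across, 11 mm high. Origin: its centre, on the tray.
- cuff_a: Bystander: silver cufflink standing on its 16 mm disc, 19 mm tall. Origin: centre of its underside.
- cuff_b: Bystander: the other cufflink, the same.
There are look-alikes about, which are no part of the job. There is more than one size of the dispenser; the job needs the middle-sized.

How it is judged (in metres and radians):
On the way, in this order (a step that is already met when the one before it is completed fails the run):
1. the dispenser stands upright, fully home in the holder, with its pump head still up (x of dispenser in the frame of holder between -0.007 and 0.007 m and y of dispenser in the frame of holder between -0.013 and 0.013 m and z of dispenser in the frame of holder between -0.004 and 0.004 m and angle between dispenser's own z axis and vertical below 0.06 rad and value of joint pump below 0.005 m), for 0.2 s.
2. the pump head is pressed fully down (value of joint pump above 0.0115 m), for 0.2 s.
At the end, for the whole second after the job is handed in: The dispenser stands at rest and upright (within 0.06 rad) on the tray, fully in the holder (its axis within 7 mm of the home point front to back, 13 mm sideways), its pump head at least 11.5 mm of 14 mm down; no bystander has moved 20 mm or more (x of dispenser in the frame of holder between -0.007 and 0.007 m and y of dispenser in the frame of holder between -0.013 and 0.013 m and z of dispenser in the frame of holder between -0.004 and 0.004 m and angle between dispenser's own z axis and vertical below 0.06 rad and value of joint pump above 0.0115 m and linear speed of dispenser below 0.01 m/s and distance of each of pot, vial, clip, bangle, cuff_a, cuff_b from where it was at the start of the episode below 0.02 m); the robot touches nothing.
It fails at once if the dispenser is gripped or shoved hard (over 32 N from the fingers while the pump head is less than 10 mm down) (contact force between the fingers and dispenser above 32 N and value of joint pump below 0.01 m).
It fails at once if the dispenser is tipped (more than 0.3 rad) (angle between dispenser's own z axis and vertical above 0.3 rad).
It fails at once if the dispenser is lifted off the tray (10 mm or more) (z of dispenser in the frame of tray above 0.022 m).
It fails at once if a bystander is moved 20 mm or more (distance of any of pot, vial, clip, bangle, cuff_a, cuff_b from where it was at the start of the episode above 0.02 m).
It fails at once if a bystander is knocked over, or the pot's lid is opened (more than 0.3 rad) (angle between any of pot, vial, clip, bangle, cuff_a, cuff_b's own z axis and vertical above 0.5 rad or value of joint pot_lid above 0.3 rad).
It also fails if it takes over 58 s, if anything falls off the work surface, if the arm or the gripper's body presses on something with over 40 N, if the wrist force passes 120 N, or if a joint passes its speed limit or range.

## Working session

There is one attempt and no reset: what is moved stays moved. The work goes in short steps, Python scripts to look and compute and a tool call to move; the robot and the scene stay as the last step left them, time stands still between calls to the robot, and variables do not carry over. Pictures are saved under pics/ and viewed, about 8 in all and at most 12, crops included, and the job is handed in when it is done.

Besides the shell and the picture viewer there is one more tool, called after "Call:" as name([rows], argument=value, ...), one row to a line, values as JSON. carry_out: Moves the arm, as the interface text tells. Its arguments: {"type":"object","properties":{"increments":{"type":"array"}},"required":["increments"]}

```bash
ls; mkdir -p pics; cat > h.py <<'E'
import numpy as np, cv2
from plant import ctrl
def cam(p):
    if 'rvec' in p: 
        R=cv2.Rodrigues(np.array(p['rvec'],float))[0]; return np.array(p['intrinsics']),R,np.array(p['tvec'],float).ravel()
def proj(p,X):
    K,R,t=cam(p); x=(R@np.atleast_2d(X).T).T+t; u=(K@x.T).T; return u[:,:2]/u[:,2:]
def back(p,uv,z):
    K,R,t=cam(p); C=-R.T@t; d=R.T@np.linalg.inv(K)@np.array([uv[0],uv[1],1.]); return C+d*(z-C[2])/d[2]
E
python3 - <<'E'
from h import *
s=ctrl.get_obs(); print({k:np.round(v,3) for k,v in s.items()})
for n in("scene","top"):
    p=ctrl.snapshot(n); cv2.imwrite(f'pics/{n}0.png',p['pixels'])
    K,R,t=cam(p); print(n,'cam at',np.round(-R.T@t,3))
    for l in("dispenser","pump_top","tray","holder","pot","vial","clip","bangle","cuff_a"):
        for d in ctrl.search_frame(p,l): print(l,np.round(d['centre'],3),round(d['confidence'],2),np.round(proj(p,d['centre'])[0]))
E
```

```text
pics
{'clock': np.float64(0.0), 'joint_pos': array([ 8.9159e+01,  2.0591e+01,  6.3000e-01, -1.8000e-02, -7.0137e+01,
       -1.6507e+01]), 'qvel': array([-0.069, -0.038, -0.087, -0.037, -0.02 , -0.02 ]), 'tau': array([ 1.0000e-03, -5.8272e+01,  2.9305e+01,  6.9970e+00,  7.0000e-03,
       -0.0000e+00]), 'tool_pos': array([0.201, 0.644, 0.19 ]), 'orientation': array([-1.79988e+02, -9.90000e-02, -1.07354e+02]), 'force': array([-0.03 , -0.113,  0.167]), 'moment': array([-0.017, -0.   , -0.001]), 'opening': np.float64(0.087)}
scene cam at [ 0.732 -0.393  0.8  ]
dispenser [0.552 0.055 0.145] 0.94 [314. 247.]
dispenser [ 0.479 -0.13   0.018] 0.71 [227. 341.]
dispenser [0.277 0.196 0.174] 0.64 [231. 139.]
dispenser [0.517 0.357 0.082] 0.56 [359. 167.]
pump_top [0.264 0.215 0.282] 0.91 [228.  89.]
pump_top [0.542 0.069 0.212] 0.71 [315. 216.]
pump_top [0.569 0.205 0.071] 0.68 [351. 222.]
pump_top [0.517 0.358 0.144] 0.52 [363. 146.]
tray [ 0.584 -0.002  0.017] 0.78 [310. 314.]
holder [0.676 0.076 0.037] 0.61 [372. 300.]
pot [0.572 0.205 0.069] 0.82 [352. 223.]
vial [ 0.662 -0.091  0.088] 0.66 [329. 358.]
clip [0.423 0.202 0.03 ] 0.78 [290. 209.]
bangle [ 0.574 -0.112  0.021] 0.68 [276. 358.]
cuff_a [0.418 0.199 0.028] 0.42 [287. 209.]
cuff_a [ 0.481 -0.131  0.018] 0.38 [227. 342.]
top cam at [0.344 0.065 1.143]
dispenser [0.528 0.068 0.164] 0.83 [272. 183.]
dispenser [0.269 0.204 0.223] 0.68 [201. 314.]
dispenser [0.509 0.357 0.104] 0.61 [140. 198.]
pump_top [0.258 0.219 0.289] 0.86 [187. 324.]
pump_top [0.542 0.068 0.211] 0.72 [272. 171.]
pump_top [0.519 0.361 0.143] 0.56 [133. 191.]
tray [0.546 0.047 0.014] 0.64 [281. 187.]
holder [0.679 0.08  0.032] 0.59 [267. 130.]
pot [0.563 0.223 0.07 ] 0.8 [204. 176.]
vial [ 0.653 -0.074  0.088] 0.63 [335. 134.]
vial [0.543 0.068 0.208] 0.24 [272. 171.]
clip [0.416 0.205 0.027] 0.65 [214. 242.]
bangle [ 0.569 -0.116  0.021] 0.51 [350. 176.]
```

```bash
python3 -c "print()"
```

```text
(no output)
```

View pics/scene0.png

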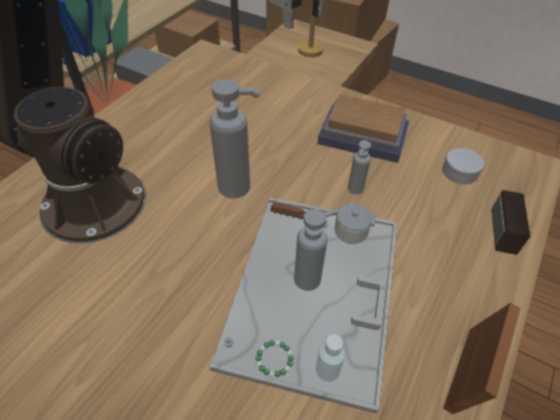

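View pics/top0.png

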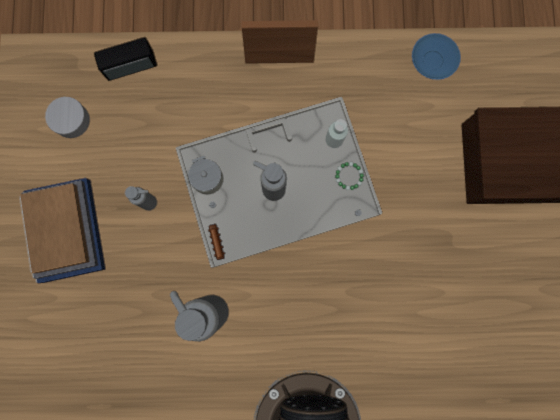

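The picture shows three dispensers: a large one on the table (scene 230,140; top ~0.29 m), a small one on the table (358,170; top ~0.145 m), and one on the tray (312,250; top 0.211 m). The one on the tray fits, because 12 mm of tray plus 200 mm gives 0.212 m. I'll confirm it in an enlarged crop and measure the tray and holder.

```bash
python3 - <<'E'
from h import *
p=ctrl.snapshot("top"); im=p['pixels']
cv2.imwrite('pics/crop1.png',cv2.resize(im[90:275,170:390],None,fx=3.2,fy=3.2,interpolation=cv2.INTER_CUBIC))
m=ctrl.outline_of(p,"tray")
for d in m[:1]:
    M=d['pixels'].astype(np.uint8); c=max(cv2.findContours(M,0,2)[0],key=cv2.contourArea).reshape(-1,2)
    W=np.array([back(p,q,0.02)[:2] for q in c]); r=cv2.minAreaRect(W.astype(np.float32)); print('tray',d['confidence'],r,cv2.boxPoints(r).round(3).tolist())
for d in ctrl.outline_of(p,"holder"):
    M=d['pixels'].astype(np.uint8); c=np.argwhere(M)[:,::-1]
    W=np.array([back(p,q,0.034)[:2] for q in c]); r=cv2.minAreaRect(W.astype(np.float32)); print('holder',d['confidence'],len(c),r,cv2.boxPoints(r).round(3).tolist(),proj(p,np.c_[cv2.boxPoints(r),[.034]*4]).round(1).tolist())
for n in("pump_top","dispenser"):
  for d in ctrl.outline_of(p,n):
    c=np.argwhere(d['pixels'])[:,::-1]; print(n,d['confidence'],c.mean(0),c.min(0),c.max(0))
s=ctrl.snapshot("scene")
for d in ctrl.outline_of(s,"holder"):
    c=np.argwhere(d['pixels'])[:,::-1]
    W=np.array([back(s,q,0.034)[:2] for q in c]); r=cv2.minAreaRect(W.astype(np.float32)); print('holder scene',d['confidence'],r)
for l in("cuff_a","vial","pot","clip","bangle"):
  for d in ctrl.search_frame(p,l)+ctrl.search_frame(s,l): print(l,np.round(d['centre'],3),round(d['confidence'],2))
E
```

```text
tray 0.75 ((0.5627583265304565, 0.05526451766490936), (0.30583611130714417, 0.4226326644420624), 16.805400848388672) [[0.35499998927116394, 0.21299999952316284], [0.47699999809265137, -0.19099999964237213], [0.7699999809265137, -0.10300000011920929], [0.6480000019073486, 0.3019999861717224]]
holder 0.69 529 ((0.6681910157203674, 0.0763179287314415), (0.06077940762042999, 0.10340025275945663), 17.10895538330078) [[0.6240000128746033, 0.11699999868869781], [0.6539999842643738, 0.017999999225139618], [0.7120000123977661, 0.035999998450279236], [0.6819999814033508, 0.13500000536441803]] [[251.3, 153.2], [293.1, 140.0], [285.1, 116.3], [243.6, 129.3]]
pump_top 0.9 [270.94886364 170.59090909] [253 161] [282 181]
pump_top 0.62 [187.81932367 319.48888889] [170 291] [206 340]
pump_top 0.49 [133.68902439 192.12804878] [125 186] [147 198]
dispenser 0.79 [141.18290258 197.22664016] [125 186] [157 209]
dispenser 0.77 [272.25340909 180.48522727] [253 160] [286 200]
dispenser 0.7 [199.12518629 316.30203676] [170 291] [228 340]
dispenser 0.49 [280.34674411 182.90690611] [176  98] [380 266]
holder scene 0.62 ((0.671637773513794, 0.0727565661072731), (0.05752408504486084, 0.112212635576725), 16.812702178955078)
cuff_a [0.679 0.073 0.035] 0.63
cuff_a [ 0.48  -0.131  0.019] 0.45
vial [ 0.651 -0.077  0.089] 0.86
vial [ 0.66  -0.091  0.086] 0.71
pot [0.565 0.223 0.068] 0.66
pot [0.569 0.203 0.07 ] 0.79
clip [0.417 0.204 0.028] 0.75
clip [0.421 0.202 0.03 ] 0.76
bangle [ 0.572 -0.117  0.021] 0.5
bangle [ 0.572 -0.114  0.021] 0.97
```

View pics/crop1.png

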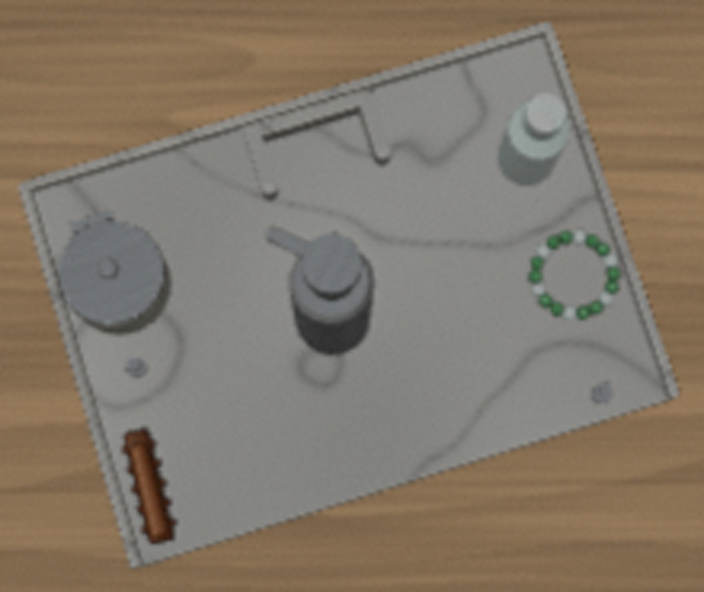

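The crop confirms it: the middle-sized dispenser stands on the tray, with its pump disc at crop (332,258) and its spout pointing left. The open holder is behind it, with wall ends at (270,192) and (383,157) and its back wall near the far rim. Next I'll compute the geometry and the first move.

```bash
cat >> h.py <<'E'
from scipy.spatial.transform import Rotation as Ro
def tgt(phi,tilt):   # push heading phi (deg), tool leaning back by tilt
    f=np.radians(phi); l=np.array([-np.sin(f),np.cos(f),0])
    return Ro.from_rotvec(-np.radians(tilt)*l)*Ro.from_euler('xyz',[180,0,phi-90],degrees=True)
def delta(phi,tilt,pos=None,ref=None):
    s=ctrl.get_obs(); R0=Ro.from_euler('xyz',s['orientation'],degrees=True)
    v=np.degrees((tgt(phi,tilt)*R0.inv()).as_rotvec()); print('turn',v.round(1),'shift',None if pos is None else ((np.array(pos)-s['tool_pos'])*1000).round(1))
E
python3 - <<'E'
from h import *
p=ctrl.snapshot("top"); f=lambda c,z: back(p,(170+(c[0]+.5)/3.2-.5,90+(c[1]+.5)/3.2-.5),z)
print('pump disc',f((332,258),.212))
a,b=f((270,190),.034),f((383,155),.034); print('wall ends',a,b,np.hypot(*(a-b)[:2]))
c,d=f((263,137),.02),f((360,110),.02); print('back',c,d)
v=(a-b)[:2]; print('yaw',np.degrees(np.arctan2(-v[0],v[1]))); v=(c-d)[:2]; print('yaw',np.degrees(np.arctan2(-v[0],v[1])))
y=np.radians(16.8);X=np.array([np.cos(y),np.sin(y)]);Y=np.array([-X[1],X[0]])
for q in(f((332,258),.212),np.array([.542,.068]),a,b,c,d): e=q[:2]-np.array([.6575,.072]); print((e@X).round(4),(e@Y).round(4))
delta(-6,0,(.44,.08,.40))
E
```

```text
pump disc [0.54386096 0.06531404 0.212     ]
wall ends [0.63380351 0.11033441 0.034     ] [0.65914243 0.02669045 0.034     ] 0.08739778328878228
back [0.67823519 0.1158109  0.02      ] [0.69810013 0.04285159 0.02      ]
yaw 16.85354689643139
yaw 15.230954744061831
-0.1107 0.0264
-0.1117 0.0296
-0.0116 0.0435
-0.0115 -0.0439
0.0325 0.0359
0.0304 -0.0396
turn [ 0.   0.  11.3] shift [ 238.7 -564.3  209. ]
```

Call:
carry_out([
  [0,0,0,0,0,60,0],
  [0,0,0,0,0,120,0.3],
  [0,0,0,0,0,180,0.66],
  [0,0,2,20,-45,209,0.66],
  [0,0,4,45,-100,209,0.66],
  [0,0,6,68,-155,209,0.66],
  [0,0,8,92,-210,209,0.66],
  [0,0,10,115,-265,209,0.66],
  [0,0,11.3,138,-320,209,0.66],
  [0,0,11.3,160,-375,209,0.66],
  [0,0,11.3,184,-430,209,0.66],
  [0,0,11.3,207,-485,209,0.66],
  [0,0,11.3,226,-535,209,0.66],
  [0,0,11.3,238,-564,209,0.66],
  [0,0,11.3,238,-564,209,0.66],
  [0,0,11.3,238,-564,209,0.66],
  [0,0,11.3,238,-564,209,0.66],
])

```text
clock: 4.03
tool_pos: [0.4391, 0.081, 0.4]
orientation: [-180.0, 0.0, -96.0]
force: [-0.4, 0.1, 0.4]
opening: 0.03
```

```bash
python3 - <<'E'
from h import *
delta(-7,38,(.46,.077,.10))
E
```

```text
turn [ -4.3 -37.8  -1. ] shift [  20.9   -4.  -300. ]
```

Call:
carry_out([
  [-1.1,-9.4,-0.2,0,0,-20,0.66],
  [-2.2,-18.9,-0.5,0,0,-50,0.66],
  [-3.3,-28.4,-0.7,0,0,-90,0.66],
  [-4.3,-37.8,-1,0,-2,-130,0.66],
  [-4.3,-37.8,-1,0,-4,-170,0.66],
  [-4.3,-37.8,-1,0,-4,-210,0.66],
  [-4.3,-37.8,-1,5,-4,-250,0.66],
  [-4.3,-37.8,-1,10,-4,-280,0.66],
  [-4.3,-37.8,-1,20,-4,-300,0.66],
  [-4.3,-37.8,-1,21,-4,-300,0.66],
  [-4.3,-37.8,-1,21,-4,-300,0.66],
  [-4.3,-37.8,-1,21,-4,-300,0.66],
])

```text
clock: 5.52
tool_pos: [0.5057, 0.1087, 0.2184]
orientation: [-146.5, -1.0, -97.8]
force: [0.2, -0.2, -0.6]
opening: 0.0294
```

```bash
python3 - <<'E'
from h import *
print(ctrl.get_obs()['joint_pos'].round(1))
p=ctrl.snapshot("scene"); a=cv2.resize(p['pixels'][90:420,150:450],None,fx=1.8,fy=1.8)
cv2.imwrite('pics/s2.png',a)
delta(-7,38,(.475,.0755,.025))
E
```

```text
[ 50.4 -13.8 -58.2  50.  -38.5  -6.2]
turn [ 0.4 -4.6  0.8] shift [ -30.8  -33.3 -193.3]
```

View pics/s2.png

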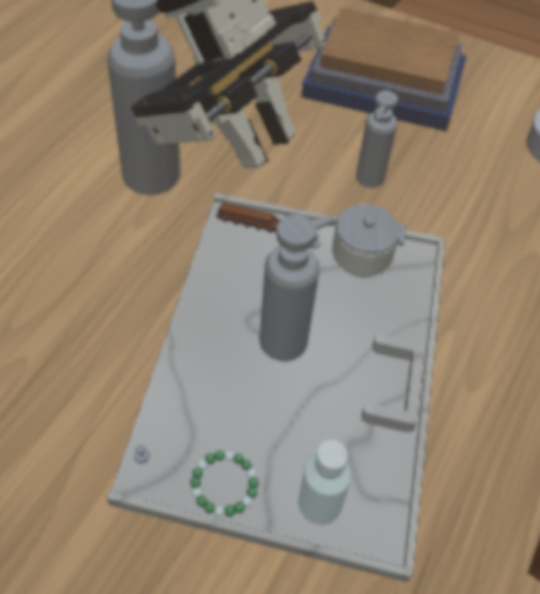

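The scene view shows the tool stalled at about 33° of tilt, 0.22 m up, well clear of everything. Joint 3 is at its limit because leaning back this close to the base folds the arm too far. The tray is undisturbed. I'll check the wrist kinematics so I can pick a pose the arm can reach.

```bash
cat > fk.py <<'E'
import numpy as np
from scipy.spatial.transform import Rotation as Ro
Ry=lambda a:Ro.from_euler('y',a,degrees=True)
Rx=lambda a:Ro.from_euler('x',a,degrees=True)
Rz=lambda a:Ro.from_euler('z',a,degrees=True)
def ori(q,s4,s6,c): 
    return Rz(q[0])*Ry(q[1]-q[2])*Rx(s4*q[3])*Ry(-q[4])*Rx(s6*q[5]+c)*Ry(90)
E
python3 - <<'E'
from h import *; from fk import *
s=ctrl.get_obs(); q=s['joint_pos']; q0=[89.159,20.591,.63,-.018,-70.137,-16.507]
R0=Ro.from_euler('xyz',[-179.988,-.099,-107.354],degrees=True); R1=Ro.from_euler('xyz',s['orientation'],degrees=True)
print(q.round(2),s['tool_pos'].round(4),s['orientation'].round(2))
for s4 in(1,-1):
  for s6 in(1,-1):
    for c in(0,90,180,-90):
      e0=np.degrees((ori(q0,s4,s6,c).inv()*R0).magnitude()); e1=np.degrees((ori(q,s4,s6,c).inv()*R1).magnitude())
      if e0<30 : print(s4,s6,c,e0.round(1),e1.round(1))
delta(-7,0,(.50,.08,.30))
E
```

```text
[ 50.39 -13.73 -58.22  50.02 -38.44  -6.22] [0.5058 0.1088 0.2183] [-146.51   -0.98  -97.79]
1 -1 0 0.0 100.0
-1 -1 0 0.0 0.0
turn [ 5.3 33.1  0.5] shift [ -5.8 -28.8  81.7]
```

Call:
carry_out([
  [1.6,10,0.1,0,0,40,0.66],
  [3.2,20,0.3,0,-10,82,0.66],
  [4.8,30,0.5,0,-20,82,0.66],
  [5.3,33.1,0.5,-6,-29,82,0.66],
  [5.3,33.1,0.5,-6,-29,82,0.66],
  [5.3,33.1,0.5,-6,-29,82,0.66],
])

```text
clock: 6.32
tool_pos: [0.4995, 0.0791, 0.2998]
orientation: [180.0, -0.0, -97.1]
force: [-0.4, 0.0, 0.1]
opening: 0.0298
```

```bash
python3 - <<'E'
from h import *
s=ctrl.get_obs();print(s['joint_pos'].round(2).tolist(),s['tool_pos'].round(4).tolist(),s['orientation'].round(2))
delta(-7,0,(.52,.07,.30)); delta(30,20,(.62,.0,.30))
E
```

```text
[31.29, 1.2, -9.59, 0.01, -79.22, 51.62] [0.4995, 0.0791, 0.2998] [ 1.7999e+02 -2.0000e-02 -9.7090e+01]
turn [ 0.  -0.   0.1] shift [20.5 -9.1  0.2]
turn [  4.1 -19.9  36.7] shift [120.5 -79.1   0.2]
```

Call:
carry_out([
  [1,-5,9,30,-20,0,0.66],
  [2,-10,18,60,-40,0,0.66],
  [3,-15,27,90,-60,0,0.66],
  [4.1,-19.9,36.7,120,-79,0,0.66],
  [4.1,-19.9,36.7,120,-79,0,0.66],
  [4.1,-19.9,36.7,120,-79,0,0.66],
])

```text
clock: 7.08
tool_pos: [0.6185, 0.001, 0.3009]
orientation: [-160.0, 0.1, -60.0]
force: [-0.3, -0.1, 0.0]
opening: 0.0296
```

```bash
cat >> fk.py <<'E'
def pos(q,P):
    a1,d1,L2,a3,L4,T,b,b2=P
    w=Rx(-q[3]).apply(np.array([0,b2,0])+Ry(-q[4]).apply([T,0,0]))
    e=Ry(q[1]).apply(np.array([0,0,L2])+Ry(-q[2]).apply(np.array([L4,0,a3])+w))
    return Rz(q[0]).apply(np.array([a1,b,d1])+e)
E
python3 - <<'E'
from h import *; from fk import *
from scipy.optimize import least_squares
s=ctrl.get_obs()
D=[([89.159,20.591,.63,-.018,-70.137,-16.507],[.201,.644,.1905]),([50.39,-13.73,-58.22,50.02,-38.44,-6.22],[.5058,.1088,.2183]),([31.29,1.2,-9.59,.01,-79.22,51.62],[.4995,.0791,.2998]),(s['joint_pos'],s['tool_pos'])]
print(s['joint_pos'].round(2),s['tool_pos'].round(4),s['orientation'].round(1))
for x0 in([.1,.4,.4,0,.4,.25,-.1,-.1],[0,.3,.4,0,.4,.3,0,-.19]):
  r=least_squares(lambda P:np.concatenate([pos(q,P)-p for q,p in D])*1000,x0); r2=least_squares(lambda P:np.r_[np.concatenate([pos(q,P)-p for q,p in D])*1000,(P-x0)*.3],x0)
  print(r.x.round(4),r.fun.round(1).tolist(),r2.x.round(4),np.linalg.svd(r.jac)[1].round(0))
E
```

```text
[ 14.31   1.24  -9.97  -6.24 -59.68 107.94] [0.6185 0.001  0.3009] [-1.6e+02  1.0e-01 -6.0e+01]
[ 2.700e-03  1.969e-01  6.014e-01  6.000e-04  4.609e-01  4.127e-01
 -1.600e-03 -1.901e-01] [0.0, -0.0, -0.1, 0.1, -0.0, 0.0, 0.1, 0.1, 0.0, -0.1, -0.0, 0.1] [ 2.700e-03  1.969e-01  6.014e-01  6.000e-04  4.609e-01  4.127e-01
 -1.600e-03 -1.901e-01] [3919. 2878. 2712.  723.  507.  426.  179.   83.]
[ 2.700e-03  1.969e-01  6.014e-01  6.000e-04  4.609e-01  4.127e-01
 -1.600e-03 -1.901e-01] [0.0, -0.0, -0.1, 0.1, -0.0, 0.0, 0.1, 0.1, 0.0, -0.1, -0.0, 0.1] [ 2.700e-03  1.969e-01  6.014e-01  6.000e-04  4.609e-01  4.127e-01
 -1.600e-03 -1.901e-01] [3919. 2878. 2712.  723.  507.  426.  179.   83.]
```

```bash
cat >> fk.py <<'E'
P=[.0027,.1969,.6014,.0006,.4609,.4127,-.0016,-.1901]
lo=np.array([-176,-82,-58.2,-173.8,-174.7,-.2+0])
lo=np.array([-176.03,-82.01,-58.28,-173.87,-174.79,-173.66])+1.5; hi=np.array([176.03,121.73,71.71,95.51,-.11,173.66])-1.5
from scipy.optimize import least_squares
def ik(p,R,q0):
    f=lambda q:np.r_[(pos(q,P)-p)*1000,np.degrees((ori(q,-1,-1,0)*R.inv()).as_rotvec())*5]
    r=least_squares(f,np.clip(q0,lo+.1,hi-.1),bounds=(lo,hi)); return r.x,np.abs(r.fun).max()
E
python3 - <<'E'
from h import *; from fk import *
q0=ctrl.get_obs()['joint_pos']; qs=[q0,np.array([31.3,1.2,-9.6,0,-79,51]),np.array([50,-14,-55,50,-38,-6])]
for name,p in(("pre",(.48,.072,.025)),("mid",(.58,.065,.025)),("end",(.63,.063,.025))):
  for th in(27,31,36):
    print(name,th,[(phi,round(float(min(ik(np.array(p),tgt(phi,th),q)[1] for q in qs)),0)) for phi in range(-75,106,15)])
E
```

```text
pre 27 [(-75, 0.0), (-60, 0.0), (-45, 20.0), (-30, 39.0), (-15, 54.0), (0, 50.0), (15, 24.0), (30, 3.0), (45, 0.0), (60, 0.0), (75, 20.0), (90, 49.0), (105, 77.0)]
pre 31 [(-75, 0.0), (-60, 2.0), (-45, 25.0), (-30, 49.0), (-15, 68.0), (0, 56.0), (15, 31.0), (30, 2.0), (45, 0.0), (60, 9.0), (75, 34.0), (90, 62.0), (105, 90.0)]
pre 36 [(-75, 0.0), (-60, 4.0), (-45, 30.0), (-30, 57.0), (-15, 84.0), (0, 28.0), (15, 15.0), (30, 0.0), (45, 5.0), (60, 24.0), (75, 50.0), (90, 79.0), (105, 107.0)]
mid 27 [(-75, 0.0), (-60, 0.0), (-45, 0.0), (-30, 15.0), (-15, 30.0), (0, 35.0), (15, 13.0), (30, 0.0), (45, 0.0), (60, 0.0), (75, 20.0), (90, 50.0), (105, 82.0)]
mid 31 [(-75, 0.0), (-60, 0.0), (-45, 3.0), (-30, 24.0), (-15, 42.0), (0, 52.0), (15, 21.0), (30, 0.0), (45, 0.0), (60, 7.0), (75, 32.0), (90, 62.0), (105, 94.0)]
mid 36 [(-75, 0.0), (-60, 0.0), (-45, 9.0), (-30, 33.0), (-15, 55.0), (0, 30.0), (15, 16.0), (30, 0.0), (45, 2.0), (60, 21.0), (75, 46.0), (90, 77.0), (105, 109.0)]
end 27 [(-75, 0.0), (-60, 0.0), (-45, 0.0), (-30, 0.0), (-15, 17.0), (0, 27.0), (15, 10.0), (30, 0.0), (45, 0.0), (60, 0.0), (75, 18.0), (90, 49.0), (105, 82.0)]
end 31 [(-75, 0.0), (-60, 0.0), (-45, 0.0), (-30, 10.0), (-15, 30.0), (0, 43.0), (15, 16.0), (30, 0.0), (45, 0.0), (60, 4.0), (75, 29.0), (90, 60.0), (105, 93.0)]
end 36 [(-75, 0.0), (-60, 0.0), (-45, 0.0), (-30, 20.0), (-15, 45.0), (0, 35.0), (15, 15.0), (30, 0.0), (45, 0.0), (60, 18.0), (75, 43.0), (90, 73.0), (105, 106.0)]
```

```bash
python3 - <<'E'
from h import *; from fk import *
q00=ctrl.get_obs()['joint_pos']
for th in(30,32,34):
  for phi in(22,25,28,31,35):
    q=q00; o=[]
    for p in((.48,.03,.15),(.493,.038,.025),(.519,.053,.025),(.55,.05,.025),(.588,.044,.025),(.61,.052,.025),(.634,.06,.025)):
      q,e=ik(np.array(p),tgt(phi,th),q); o.append(round(float(e),1))
      if (th,phi)==(34,31): print(q.round(1))
    print(th,phi,o)
E
```

```text
30 22 [0.0, 9.5, 10.0, 6.7, 2.5, 2.2, 1.8]
30 25 [0.0, 3.8, 4.3, 1.0, 0.0, 0.0, 0.0]
30 28 [0.0, 0.0, 0.0, 0.0, 0.0, 0.0, 0.0]
30 31 [0.0, 0.0, 0.0, 0.0, 0.0, 0.0, 0.0]
30 35 [0.0, 0.0, 0.0, 0.0, 0.0, 0.0, 0.0]
32 22 [2.1, 8.2, 9.2, 6.1, 2.2, 2.2, 2.0]
32 25 [0.0, 2.3, 3.2, 0.1, 0.0, 0.0, 0.0]
32 28 [0.0, 0.0, 0.0, 0.0, 0.0, 0.0, 0.0]
32 31 [0.0, 0.0, 0.0, 0.0, 0.0, 0.0, 0.0]
32 35 [0.0, 0.0, 0.0, 0.0, 0.0, 0.0, 0.0]
34 22 [4.6, 5.4, 6.8, 4.2, 0.7, 1.1, 1.2]
34 25 [0.2, 0.0, 0.9, 0.0, 0.0, 0.0, 0.0]
34 28 [0.0, 0.0, 0.0, 0.0, 0.0, 0.0, 0.0]
[ 21.6 -12.8 -46.4 -13.3 -23.3 110.1]
[ 10.6   5.3 -41.4 -46.  -15.7 152.1]
[ 13.5   7.2 -39.8 -43.8 -14.1 147.6]
[ 11.8   9.8 -36.3 -43.4 -15.5 148.5]
[ 10.   12.8 -32.2 -42.6 -17.2 148.9]
[ 11.1  14.3 -30.4 -41.  -16.9 146.4]
[ 12.1  16.  -28.4 -39.2 -16.7 143.8]
34 31 [0.0, 0.0, 0.0, 0.0, 0.0, 0.0, 0.0]
34 35 [0.0, 0.0, 0.0, 0.0, 0.0, 0.0, 0.0]
```

```bash
python3 - <<'E'
from h import *
delta(31,34,(.48,.03,.15)); delta(31,34,(.493,.038,.05)); delta(31,34,(.493,.038,.025))
E
```

```text
turn [  7.1 -12.1   1. ] shift [-138.5   29.  -150.9]
turn [  7.1 -12.1   1. ] shift [-125.5   37.  -250.9]
turn [  7.1 -12.1   1. ] shift [-125.5   37.  -275.9]
```

Call:
carry_out([
  [2,-3,0.3,-50,10,0,0.545],
  [4,-7,0.6,-100,20,0,0.545],
  [7.1,-12.1,1,-138,29,-20,0.545],
  [7.1,-12.1,1,-138,29,-60,0.545],
  [7.1,-12.1,1,-138,29,-100,0.545],
  [7.1,-12.1,1,-138,29,-140,0.545],
  [7.1,-12.1,1,-136,31,-180,0.545],
  [7.1,-12.1,1,-132,33,-210,0.545],
  [7.1,-12.1,1,-128,35,-235,0.545],
  [7.1,-12.1,1,-126,37,-250,0.545],
  [7.1,-12.1,1,-126,37,-250,0.545],
  [7.1,-12.1,1,-126,37,-250,0.545],
])

```text
clock: 8.57
tool_pos: [0.4934, 0.0381, 0.0512]
orientation: [-146.0, 0.0, -58.8]
force: [0.1, -0.5, 0.1]
opening: 0.0401
```

```bash
python3 - <<'E'
from h import *
print(ctrl.get_obs()['joint_pos'].round(1))
p=ctrl.snapshot("scene"); a=cv2.resize(p['pixels'][90:420,150:450],None,fx=1.8,fy=1.8)
cv2.imwrite('pics/s3.png',a)
delta(31,34,(.493,.038,.025));delta(31,34,(.519,.053,.025));
E
```

```text
[ 14.7   1.4 -43.2 -36.4 -15.5 139.1]
turn [-0.   0.  -0.2] shift [ -0.5  -0.1 -26.4]
turn [-0.   0.  -0.2] shift [ 25.5  14.9 -26.4]
```

View pics/s3.png

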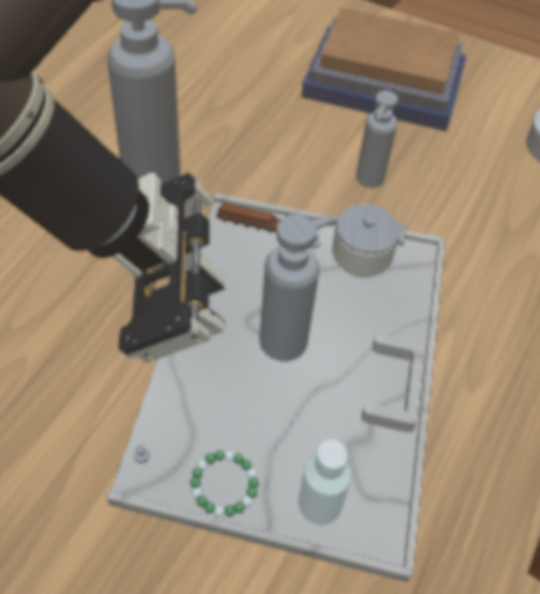

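The gripper is behind and right of the dispenser (crop 180,290), leaning back, and the big look-alike behind it is untouched. I'll go down and make contact slowly.

Call:
carry_out([
  [0,0,0,0,0,-13,0.545],
  [0,0,0,0,0,-26,0.545],
  [0,0,0,5,3,-26,0.545],
  [0,0,0,10,6,-26,0.545],
  [0,0,0,14,8,-26,0.545],
  [0,0,0,17,10,-26,0.545],
  [0,0,0,20,12,-26,0.545],
  [0,0,0,22.5,13.5,-26,0.545],
  [0,0,0,25,15,-26,0.545],
  [0,0,0,27,16,-26,0.545],
  [0,0,0,27,16,-26,0.545],
])

```text
clock: 10.0
tool_pos: [0.5207, 0.0536, 0.0244]
orientation: [-146.0, 0.0, -58.9]
force: [0.2, 0.5, 0.7]
opening: 0.0399
```

```bash
cat > disp.py <<'E'
from h import *
H=np.array([.658,.072]); y=np.radians(16.8);X=np.array([np.cos(y),np.sin(y)]);Y=np.array([-X[1],X[0]])
s=ctrl.get_obs(); print('tcp',s['tool_pos'].round(4),'F',s['force'].round(1))
p=ctrl.snapshot("top"); q=ctrl.snapshot("scene")
for n,c in(("top",p),("scene",q)):
    for d in ctrl.search_frame(c,"pump_top"):
        if abs(d['centre'][2]-.208)<.02: e=d['centre'][:2]-H; print(n,np.round(d['centre'],4),'holder frame',(e@X).round(4),(e@Y).round(4))
    if n=="top":
        for d in ctrl.outline_of(c,"pump_top")[:1]:
            M=d['pixels'].astype(np.uint8)   # disc: largest inscribed circle
            D=cv2.distanceTransform(M,cv2.DIST_L2,5); pk=np.argwhere(D>D.max()-.5).mean(0)[::-1]; w=back(c,pk,.209)[:2]; e=w-H; print(n,'disc',w.round(4),(e@X).round(4),(e@Y).round(4),d['confidence'])
E
python3 disp.py
```

```text
tcp [0.5207 0.0536 0.0244] F [0.2 0.5 0.7]
top [0.5422 0.0689 0.2119] holder frame -0.1118 0.0305
top disc [0.2501 0.2262] -0.3459 0.2655 0.78
scene [0.5454 0.0676 0.213 ] holder frame -0.1091 0.0283
```

Call:
carry_out([
  [0,0,0,3,0,0,0.545],
  [0,0,0,6,-0.5,0,0.545],
  [0,0,0,10,-1,0,0.545],
  [0,0,0,14,-1.5,0,0.545],
  [0,0,0,18,-2,0,0.545],
  [0,0,0,22,-2.5,0,0.545],
  [0,0,0,26,-3,0,0.545],
  [0,0,0,30,-3.5,0,0.545],
  [0,0,0,34,-4.5,0,0.545],
  [0,0,0,37,-5,0,0.545],
  [0,0,0,37,-5,0,0.545],
])

```text
clock: 11.62
tool_pos: [0.5567, 0.0486, 0.024]
orientation: [-146.1, 0.1, -58.9]
force: [-3.7, -1.2, 2.1]
opening: 0.0399
```

```bash
python3 - <<'E'
import re
s=open('disp.py').read()
s=s.replace('for d in ctrl.outline_of(c,"pump_top")[:1]:','for d in ctrl.outline_of(c,"pump_top"):\n            if not 240<np.argwhere(d["pixels"])[:,1].mean()<320: continue')
open('disp.py','w').write(s)
E
python3 disp.py
```

```text
tcp [0.5567 0.0486 0.024 ] F [-3.7 -1.2  2.1]
top [0.5687 0.0673 0.2112] holder frame -0.0868 0.0213
top disc [0.5673 0.0648] -0.0889 0.0194 0.58
scene [0.573  0.0673 0.2136] holder frame -0.0827 0.0201
```

```bash
python3 - <<'E'
from h import *
a=ctrl.snapshot("scene")['pixels'][190:320,220:350]; b=ctrl.snapshot("top")['pixels'][120:240,225:345]
cv2.imwrite('pics/s4.png',np.hstack([cv2.resize(a,(400,400),interpolation=2),cv2.resize(b,(400,400),interpolation=2)]))
E
```

```text
(no output)
```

View pics/s4.png

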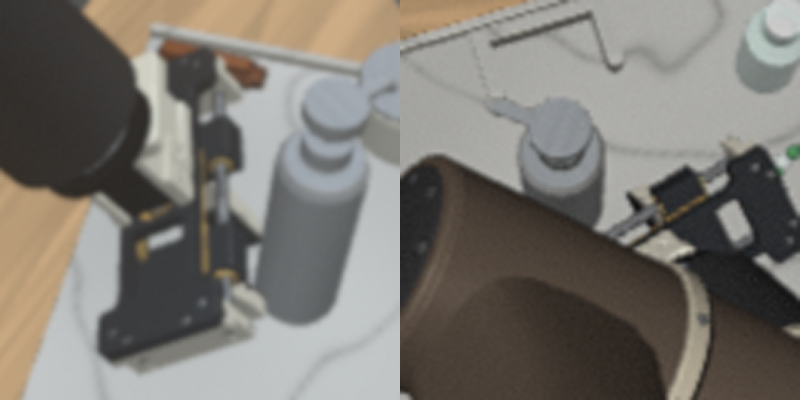

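```bash
python3 - <<'E'
from h import *
c=ctrl.snapshot("scene")
w=back(c,(220+337*130/400,190+99*130/400),.212); print('disc',w.round(4))
for d in ctrl.outline_of(c,"dispenser"):
    m=d['pixels']; a=np.argwhere(m)
    if 280<a[:,1].mean()<345 and len(a)<4000: break
t=np.linspace(0,2*np.pi,60)
def mod(x,y,tx,ty):   # base centre, lean
    o=[]
    for r,z in((.028,0),(.028,.14),(.015,.168),(.019,.186),(.019,.2)):
        o.append(proj(c,np.c_[x+tx*z+r*np.cos(t),y+ty*z+r*np.sin(t),np.full(60,.012+z)]))
    return o
def img(v):
    M=np.zeros((420,560),np.uint8); o=mod(*v)
    for i,j in((0,1),(1,2),(3,4)): cv2.fillConvexPoly(M,cv2.convexHull(np.vstack([o[i],o[j]]).astype(np.float32)).astype(np.int32),1)
    cv2.fillConvexPoly(M,cv2.convexHull(np.vstack([o[2],o[3]]).astype(np.float32)).astype(np.int32),1) ; return M
best=[]
for x in np.arange(.560,.586,.002):
  for y in np.arange(.056,.076,.002):
    for tx in(-.06,-.03,0,.03,.06):
      for ty in(-.06,-.03,0,.03,.06):
        M=img((x,y,tx,ty)); best.append(((M&m).sum()/((M|m).sum()),x,y,tx,ty))
best.sort(reverse=True); print(len(a),np.round(best[:8],3))
E
```

```text
disc [0.569  0.0702 0.212 ]
2203 [[ 0.912  0.564  0.07   0.03  -0.03 ]
 [ 0.912  0.56   0.072  0.06  -0.03 ]
 [ 0.912  0.564  0.066  0.03   0.   ]
 [ 0.911  0.564  0.068  0.03   0.   ]
 [ 0.911  0.56   0.068  0.06   0.   ]
 [ 0.91   0.564  0.07   0.03   0.   ]
 [ 0.91   0.562  0.07   0.03   0.   ]
 [ 0.91   0.564  0.072  0.03  -0.03 ]]
```

```bash
python3 - <<'E'
from h import *; from fk import *
q00=ctrl.get_obs()['joint_pos']; print(q00.round(1))
for th in(37,40,43):
  for phi in(24,28,31,35):
    q=q00; o=[]
    for p in((.545,.040,.025),(.557,.048,.025),(.588,.044,.025),(.61,.052,.025),(.64,.06,.025)):
      q,e=ik(np.array(p),tgt(phi,th),q); o.append((round(float(e),1),round(q[4],1)))
    print(th,phi,o)
delta(31,40); delta(28,40)
E
```

```text
[ 11.3  10.4 -35.3 -43.  -16.2 148.5]
37 24 [(0.0, np.float64(-9.6)), (0.0, np.float64(-8.4)), (0.0, np.float64(-9.8)), (0.0, np.float64(-8.9)), (0.0, np.float64(-8.4))]
37 28 [(0.0, np.float64(-15.7)), (0.0, np.float64(-14.7)), (0.0, np.float64(-15.6)), (0.0, np.float64(-14.9)), (0.0, np.float64(-14.4))]
37 31 [(0.0, np.float64(-19.5)), (0.0, np.float64(-18.6)), (0.0, np.float64(-19.3)), (0.0, np.float64(-18.6)), (0.0, np.float64(-18.2))]
37 35 [(0.0, np.float64(-24.0)), (0.0, np.float64(-23.2)), (0.0, np.float64(-23.8)), (0.0, np.float64(-23.1)), (0.0, np.float64(-22.7))]
40 24 [(0.0, np.float64(-15.0)), (0.0, np.float64(-13.7)), (0.0, np.float64(-14.0)), (0.0, np.float64(-12.8)), (0.0, np.float64(-11.8))]
40 28 [(2.8, np.float64(-18.5)), (1.5, np.float64(-18.1)), (0.1, np.float64(-18.9)), (0.0, np.float64(-17.9)), (0.0, np.float64(-17.0))]
40 31 [(5.5, np.float64(-20.8)), (4.1, np.float64(-20.4)), (2.8, np.float64(-21.3)), (0.6, np.float64(-21.1)), (0.0, np.float64(-20.5))]
40 35 [(9.0, np.float64(-23.8)), (7.7, np.float64(-23.4)), (6.6, np.float64(-24.3)), (4.5, np.float64(-24.3)), (1.6, np.float64(-24.4))]
43 24 [(9.8, np.float64(-14.8)), (8.6, np.float64(-14.4)), (7.4, np.float64(-15.2)), (5.3, np.float64(-15.0)), (2.5, np.float64(-14.9))]
43 28 [(12.9, np.float64(-18.1)), (11.7, np.float64(-17.6)), (10.6, np.float64(-18.5)), (8.5, np.float64(-18.3)), (5.8, np.float64(-18.3))]
43 31 [(15.3, np.float64(-20.4)), (14.1, np.float64(-20.0)), (13.1, np.float64(-20.9)), (11.1, np.float64(-20.8)), (8.3, np.float64(-20.9))]
43 35 [(18.5, np.float64(-23.4)), (17.3, np.float64(-23.1)), (16.5, np.float64(-24.1)), (14.6, np.float64(-24.0)), (11.9, np.float64(-24.2))]
turn [ 3.1 -5.2 -0.1] shift None
turn [ 2.9 -5.3 -3.1] shift None
```

```bash
python3 - <<'E'
from h import *; from fk import *
delta(26,38); q=ctrl.get_obs()['joint_pos']
for p in((.545,.040,.025),(.557,.048,.025),(.6,.044,.025),(.64,.06,.025)):
  q,e=ik(np.array(p),tgt(26,38),q);print(q.round(1),round(e,1))
E
```

```text
turn [ 1.9 -3.5 -5.1] shift None
[  6.3   9.1 -36.5 -56.8 -14.4 161.7] 0.0
[  8.2   9.9 -35.8 -55.5 -13.2 159. ] 0.0
[  7.6  13.1 -31.7 -53.  -14.1 156.8] 0.0
[ 10.7  15.9 -28.8 -48.7 -12.5 150.1] 0.0
```

Call:
carry_out([
  [0,0,0,-6,-4,0,0.545],
  [0,0,0,-12,-7,0,0.6],
  [0,0,0,-18,-8,0,0.614],
  [0.6,-1.2,-1.7,-20,-6,0,0.614],
  [1.3,-2.4,-3.4,-20,-2,0,0.614],
  [1.9,-3.5,-5.1,-20,2,0,0.614],
  [1.9,-3.5,-5.1,-20,3,0,0.614],
  [1.9,-3.5,-5.1,-17,4,0,0.614],
  [1.9,-3.5,-5.1,-15,5,0,0.614],
  [1.9,-3.5,-5.1,-15,5,0,0.614],
  [1.9,-3.5,-5.1,-15,5,0,0.614],
])

```text
clock: 13.45
tool_pos: [0.5426, 0.0537, 0.0244]
orientation: [-142.0, 0.0, -64.0]
force: [-0.7, -0.3, 0.0]
opening: 0.0336
```

```bash
python3 disp.py
```

```text
tcp [0.5426 0.0537 0.0244] F [-0.7 -0.3  0. ]
top [0.5644 0.0716 0.211 ] holder frame -0.0897 0.0267
top disc [0.5612 0.0639] -0.095 0.0202 0.79
scene [0.5641 0.066  0.2129] holder frame -0.0916 0.0214
```

Call:
carry_out([
  [0,0,0,3,0,0,0.614],
  [0,0,0,6,-0.7,0,0.614],
  [0,0,0,9,-1,0,0.614],
  [0,0,0,12,-1.5,0,0.614],
  [0,0,0,15,-2,0,0.614],
  [0,0,0,18,-2.5,0,0.614],
  [0,0,0,21,-3,0,0.614],
  [0,0,0,24,-3.3,0,0.614],
  [0,0,0,27,-3.6,0,0.614],
  [0,0,0,30,-4,0,0.614],
  [0,0,0,30,-4,0,0.614],
])

```text
clock: 15.08
tool_pos: [0.5726, 0.0495, 0.0244]
orientation: [-142.0, 0.0, -64.0]
force: [-2.3, -0.3, 1.7]
opening: 0.0341
```

```bash
python3 disp.py
```

```text
tcp [0.5726 0.0495 0.0244] F [-2.3 -0.3  1.7]
top [0.5847 0.066  0.21  ] holder frame -0.0719 0.0154
top disc [0.5828 0.0636] -0.0744 0.0137 0.84
scene [0.5833 0.0672 0.2119] holder frame -0.0729 0.017
```

```bash
python3 - <<'E'
from h import *
a=ctrl.snapshot("scene")['pixels'][190:320,230:360]; b=ctrl.snapshot("wrist")['pixels']
cv2.imwrite('pics/s5.png',np.hstack([cv2.resize(a,(400,400),interpolation=2),cv2.resize(b,(400,300))[:,:] if 0 else cv2.copyMakeBorder(cv2.resize(b,(400,300)),0,100,0,0,0)]))
E
```

```text
(no output)
```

View pics/s5.png

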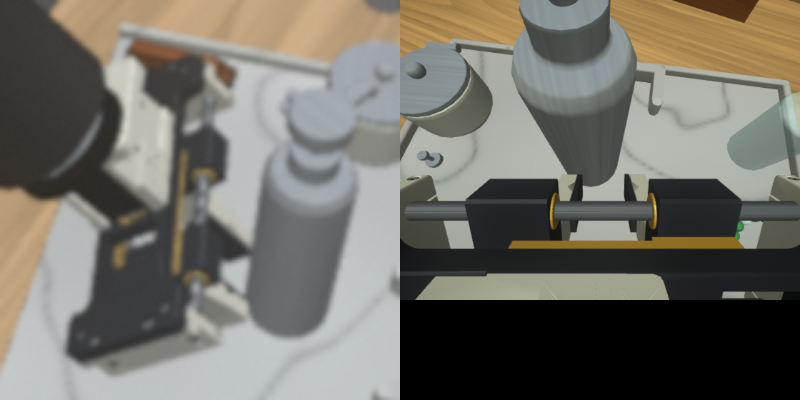

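Call:
carry_out([
  [0,0,0,3,-0.7,0,0.614],
  [0,0,0,6,-1.4,0,0.614],
  [0,0,0,9,-2,0,0.614],
  [0,0,0,12,-2.7,0,0.614],
  [0,0,0,15,-3.4,0,0.614],
  [0,0,0,18,-4,0,0.614],
  [0,0,0,21,-5,0,0.614],
  [0,0,0,24,-5.7,0,0.614],
  [0,0,0,26,-6,0,0.614],
  [0,0,0,26,-6,0,0.614],
])

```text
clock: 16.68
tool_pos: [0.5991, 0.0435, 0.0245]
orientation: [-142.0, 0.0, -64.0]
force: [-1.3, -0.9, 1.9]
opening: 0.0338
```

```bash
python3 disp.py; python3 - <<'E'
from h import *
p=ctrl.snapshot("scene"); b=ctrl.snapshot("wrist")['pixels']
cv2.imwrite('pics/s6.png',np.hstack([cv2.resize(p['pixels'][180:350,270:440],(400,400),interpolation=2),cv2.resize(b[:300],(400,300)).repeat(1,0) if 0 else cv2.copyMakeBorder(cv2.resize(b,(400,300)),0,100,0,0,0)]))
E
```

```text
tcp [0.5991 0.0435 0.0245] F [-1.3 -0.9  1.9]
top [0.6105 0.061  0.2111] holder frame -0.0487 0.0032
top disc [0.611  0.0596] -0.0486 0.0017 0.44
scene [0.6027 0.0695 0.2141] holder frame -0.0537 0.0136
```

View pics/s6.png

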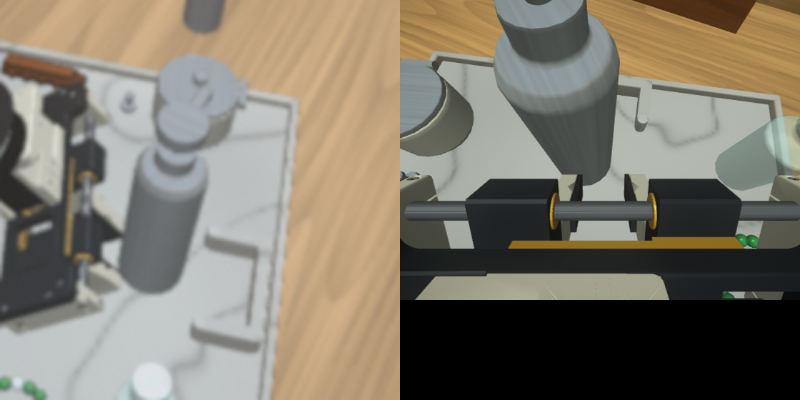

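The dispenser stands about 48 mm in front of home and 3 mm off the centreline (top camera). The wrist view shows it seated between the fingers. I'll narrow the fingers so they clear the holder walls, then push straight in.

Call:
carry_out([
  [0,0,0,-5,-2,0,0.62],
  [0,0,0,-10,-3,0,0.773],
  [0,0,0,-11,-2,0,0.773],
  [0,0,0,-11,-2,0,0.773],
  [0,0,0,-8,-1,0,0.773],
  [0,0,0,-5,0,0,0.773],
  [0,0,0,-2,1,0,0.773],
  [0,0,0,1,2,0,0.773],
  [0,0,0,4,3,0,0.773],
  [0,0,0,7.5,4,0,0.773],
  [0,0,0,11,5,0,0.773],
  [0,0,0,14.5,6,0,0.773],
  [0,0,0,18,7,0,0.773],
  [0,0,0,21,8,0,0.773],
  [0,0,0,24,9,0,0.773],
  [0,0,0,24,9,0,0.773],
])

```text
clock: 19.02
tool_pos: [0.6226, 0.0526, 0.0244]
orientation: [-142.0, 0.0, -64.0]
force: [-1.1, -1.2, 0.6]
opening: 0.02
```

```bash
python3 disp.py; python3 - <<'E'
from h import *
p=ctrl.snapshot("top"); b=ctrl.snapshot("wrist")['pixels']
cv2.imwrite('pics/s7.png',np.hstack([cv2.resize(p['pixels'][100:200,220:320],(400,400),interpolation=2),cv2.copyMakeBorder(cv2.resize(b,(400,300)),0,100,0,0,0)]))
E
```

```text
tcp [0.6226 0.0526 0.0244] F [-1.1 -1.2  0.6]
top [0.6249 0.0762 0.2122] holder frame -0.0305 0.0136
top disc [0.6272 0.0743] -0.0288 0.0111 0.52
scene [0.6292 0.076  0.2142] holder frame -0.0264 0.0122
```

View pics/s7.png

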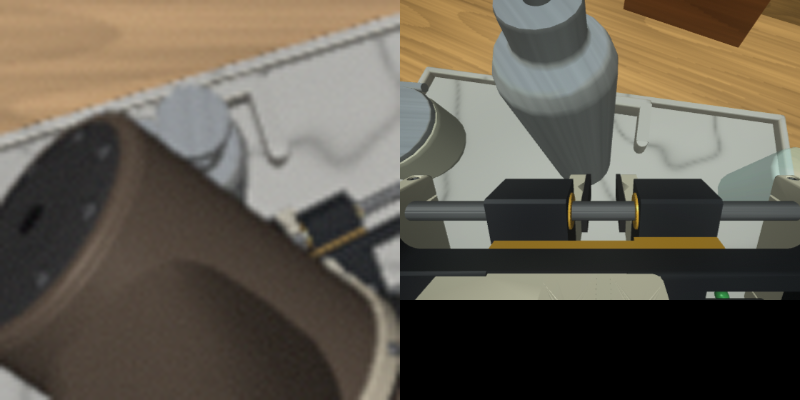

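```bash
cat >> h.py <<'E'
def wback(p,s,uv,z):
    T=np.eye(4); T[:3,:3]=Ro.from_euler('xyz',s['orientation'],degrees=True).as_matrix(); T[:3,3]=s['tool_pos']
    M=T@np.array(p['hand_eye']); d=M[:3,:3]@np.linalg.inv(np.array(p['intrinsics']))@np.array([uv[0],uv[1],1.]); C=M[:3,3]; return C+d*(z-C[2])/d[2]
def wproj(p,s,X):
    T=np.eye(4); T[:3,:3]=Ro.from_euler('xyz',s['orientation'],degrees=True).as_matrix(); T[:3,3]=s['tool_pos']
    M=np.linalg.inv(T@np.array(p['hand_eye'])); x=(M[:3,:3]@np.atleast_2d(X).T).T+M[:3,3]; u=(np.array(p['intrinsics'])@x.T).T; return u[:,:2]/u[:,2:]
E
python3 - <<'E'
from h import *
s=ctrl.get_obs(); p=ctrl.snapshot("wrist")
H=np.array([.658,.072]); y=np.radians(16.8);X=np.array([np.cos(y),np.sin(y)]);Y=np.array([-X[1],X[0]])
hf=lambda w:(((w[:2]-H)@X).round(4),((w[:2]-H)@Y).round(4))
for n,uv,z in(("wall end base",(642,149),.012),("wall inner top edge far",(617,104),.034),("wall end top",(643,128),.034),("disc c",(541,0),.212)): 
    q=((uv[0]-400)*1.4,uv[1]*1.4); w=wback(p,s,q,z); print(n,w.round(4),hf(w))
m=[d for d in ctrl.outline_of(p,"dispenser")][:1]
t=np.linspace(0,2*np.pi,40)
for d in m:
    M=d['pixels']; print(d['confidence'],M.sum())
    # right/left silhouette columns at some rows -> fit upright cylinder centre
    rows=[r for r in range(120,225,15)]
    ob=[(r,np.flatnonzero(M[r]).min(),np.flatnonzero(M[r]).max()) for r in rows if M[r].any()]; print(ob)
    from scipy.optimize import least_squares
    def res(c):
        o=proj2=wproj(p,s,np.vstack([np.c_[c[0]+.028*np.cos(t),c[1]+.028*np.sin(t),np.full(40,z)] for z in(.012,.13)]))
        h=cv2.convexHull(o.astype(np.float32)).reshape(-1,2); I=np.zeros((420,560),np.uint8); cv2.fillConvexPoly(I,(h*16).astype(np.int32),1,shift=4)
        return [(np.flatnonzero(I[r]).min()-a if I[r].any() else 50) for r,a,b in ob]+[(np.flatnonzero(I[r]).max()-b if I[r].any() else 50) for r,a,b in ob]
    best=min(((np.abs(res((x,yy))).mean(),x,yy) for x in np.arange(.61,.66,.001) for yy in np.arange(.045,.09,.001))); print(best,hf(np.array(best[1:])),res(best[1:]))
E
```

```text
wall end base [0.6627 0.026  0.012 ] (np.float64(-0.0088), np.float64(-0.0454))
wall inner top edge far [0.6888 0.0691 0.034 ] (np.float64(0.0286), np.float64(-0.0117))
wall end top [0.6747 0.0339 0.034 ] (np.float64(0.005), np.float64(-0.0413))
disc c [0.5879 0.0429 0.212 ] (np.float64(-0.0756), np.float64(-0.0076))
0.76 34092
[(120, np.int64(135), np.int64(303)), (135, np.int64(142), np.int64(301)), (150, np.int64(153), np.int64(300)), (165, np.int64(165), np.int64(299)), (180, np.int64(176), np.int64(297)), (195, np.int64(187), np.int64(296)), (210, np.int64(199), np.int64(295))]
(np.float64(3.5), np.float64(0.625), np.float64(0.07800000000000003)) (np.float64(-0.0299), np.float64(0.0153)) [np.int64(24), np.int64(14), np.int64(4), np.int64(-1), np.int64(-1), np.int64(0), np.int64(-1), np.int64(-2), np.int64(0), np.int64(0), np.int64(-1), np.int64(0), np.int64(0), np.int64(-1)]
```

```bash
python3 - <<'E'
from h import *
s=ctrl.get_obs(); p=ctrl.snapshot("scene"); im=p['pixels']
u0,v0,w,h=270,190,150,140; k=5.3
big=cv2.resize(im[v0:v0+h,u0:u0+w],None,fx=k,fy=k,interpolation=2)
def line(P,c,close=False):
    q=((proj(p,np.array(P))-[u0-.5,v0-.5])*k).astype(np.int32); cv2.polylines(big,[q],close,c,1)
R=Ro.from_euler('xyz',s['orientation'],degrees=True)
tp=lambda L:[s['tool_pos']+R.apply(np.array(a)/1000) for a in L]
for sx in(1,-1):
    for x in(10,31): line(tp([[sx*x,9.5,-40],[sx*x,9.5,0],[sx*x,-9.5,0],[sx*x,-9.5,-40]]),(0,0,255))
line(tp([[-96,-39,-66],[96,-39,-66],[96,39,-66],[-96,39,-66]]),(0,255,255),True)
t=np.linspace(0,2*np.pi,60)
for z in(.012,.152): line(np.c_[.625+.028*np.cos(t),.077+.028*np.sin(t),np.full(60,z)],(0,255,0),True)
line(np.c_[.625+.019*np.cos(t),.077+.019*np.sin(t),np.full(60,.212)],(0,255,0),True)
y=np.radians(16.8);A=np.array([[np.cos(y),-np.sin(y)],[np.sin(y),np.cos(y)]])
U=np.array([[-16,50],[40,50],[40,-50],[-16,-50],[-16,-38],[28,-38],[28,38],[-16,38]])/1000@A.T+[.658,.072]
line(np.c_[U,np.full(8,.034)],(255,0,0),True)
cv2.imwrite('pics/s8.png',big); print(big.shape)
E
```

```text
(742, 795, 3)
```

View pics/s8.png

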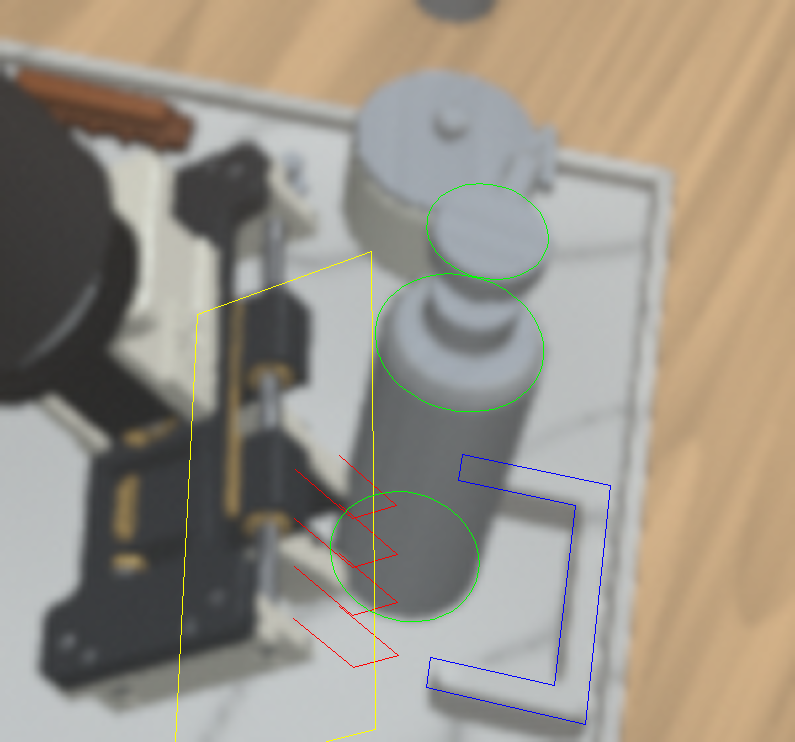

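```bash
python3 - <<'E'
from h import *
s=ctrl.get_obs(); p=ctrl.snapshot("wrist"); print(np.round(p['hand_eye'],4).tolist(), np.round(p['intrinsics'],0).tolist())
R=Ro.from_euler('xyz',s['orientation'],degrees=True)
for L in([0,0,0],[10,0,0],[-10,0,0],[10,9.5,0],[10,-9.5,0],[-10,9.5,0],[-10,-9.5,0],[-10,-9.5,-20],[10,-9.5,-20]):
    u=wproj(p,s,s['tool_pos']+R.apply(np.array(L)/1000))[0]; print(L,u.round(1),'in view coords',(400+u[0]/1.4).round(0),(u[1]/1.4).round(0))
print(s['joint_pos'].round(2),s['tool_pos'].round(4))
E
```

```text
[[1.0, 0.0001, -0.0001, -0.0004], [-0.0001, 0.956, 0.2932, -0.0796], [0.0001, -0.2932, 0.956, -0.1942], [0.0, 0.0, 0.0, 1.0]] [[298.0, 0.0, 284.0], [0.0, 298.0, 208.0], [0.0, 0.0, 1.0]]
[0, 0, 0] [284.9 234.9] in view coords 604.0 168.0
[10, 0, 0] [299.2 234.9] in view coords 614.0 168.0
[-10, 0, 0] [270.7 234.9] in view coords 593.0 168.0
[10, 9.5, 0] [299.  247.3] in view coords 614.0 177.0
[10, -9.5, 0] [299.4 222.1] in view coords 614.0 159.0
[-10, 9.5, 0] [270.9 247.3] in view coords 593.0 177.0
[-10, -9.5, 0] [270.5 222.1] in view coords 593.0 159.0
[-10, -9.5, -20] [269.1 233. ] in view coords 592.0 166.0
[10, -9.5, -20] [300.9 233. ] in view coords 615.0 166.0
[  9.46  14.66 -29.96 -50.06 -13.24 152.46] [0.6226 0.0526 0.0244]
```

```bash
python3 - <<'E'
from h import *
p=ctrl.snapshot("scene")
for tp,o,name in(([.5058,.1088,.2183],[-146.51,-.98,-97.79],'s2'),([.4934,.0381,.0512],[-146,0,-58.8],'s3')):
    R=Ro.from_euler('xyz',o,degrees=True)
    for L in([0,0,0],[0,0,-20],[0,0,-40],[15,9.5,0],[15,-9.5,0],[-15,9.5,0],[-15,-9.5,0],[96,0,-66],[-96,0,-66]):
        u=proj(p,np.array(tp)+R.apply(np.array(L)/1000))[0]; print(name,L,((u-[150,90])*1.8).round(0))
E
```

```text
s2 [0, 0, 0] [284. 182.]
s2 [0, 0, -20] [276. 165.]
s2 [0, 0, -40] [268. 148.]
s2 [15, 9.5, 0] [268. 191.]
s2 [15, -9.5, 0] [282. 191.]
s2 [-15, 9.5, 0] [286. 174.]
s2 [-15, -9.5, 0] [300. 174.]
s2 [96, 0, -66] [193. 180.]
s2 [-96, 0, -66] [314.  76.]
s3 [0, 0, 0] [234. 322.]
s3 [0, 0, -20] [224. 313.]
s3 [0, 0, -40] [213. 304.]
s3 [15, 9.5, 0] [227. 336.]
s3 [15, -9.5, 0] [241. 331.]
s3 [-15, 9.5, 0] [226. 313.]
s3 [-15, -9.5, 0] [241. 308.]
s3 [96, 0, -66] [198. 374.]
s3 [-96, 0, -66] [201. 223.]
```

The overlay shows two things.
- **Fingertips:** they sit about 28 mm short of the reported TCP along the tool axis, and the earlier contact distances agree. So I have been pushing too high, about 40 mm above the tray.
- **Dispenser:** it has slipped left to about (−30, +14) mm in the holder frame.

I'll back off, move left, lower the tool and open the V a little.

Call:
carry_out([
  [0,0,0,-5,-3,0,0.773],
  [0,0,0,-11,-5,0,0.7],
  [0,0,0,-18,-8,0,0.614],
  [0,0,0,-22,-2,0,0.614],
  [0,0,0,-25,5,0,0.614],
  [0,0,0,-27,11,0,0.614],
  [0,0,0,-27,11,-5,0.614],
  [0,0,0,-27,11,-9,0.614],
  [0,0,0,-27,11,-13,0.614],
  [0,0,0,-27,11,-13,0.614],
  [0,0,0,-27,11,-13,0.614],
])

```text
clock: 21.0
tool_pos: [0.5957, 0.0633, 0.0114]
orientation: [-142.0, 0.0, -64.0]
force: [-1.1, -1.3, 0.8]
opening: 0.034
```

```bash
cat > wd.py <<'E'
from h import *
import sys
from scipy.ndimage import gaussian_filter
H=np.array([.658,.072]); y=np.radians(16.8);X=np.array([np.cos(y),np.sin(y)]);Y=np.array([-X[1],X[0]])
hf=lambda w:(((w[:2]-H)@X).round(4),((w[:2]-H)@Y).round(4))
s=ctrl.get_obs(); p=ctrl.snapshot("wrist"); t=np.linspace(0,2*np.pi,40)
print('tcp',s['tool_pos'].round(4),'F',s['force'].round(1))
D=ctrl.outline_of(p,"dispenser")
if D:
    M=D[0]['pixels']; ob=[(r,np.flatnonzero(M[r]).min(),np.flatnonzero(M[r]).max()) for r in range(165,225,10) if M[r].any()]
    def res(c):
        o=wproj(p,s,np.vstack([np.c_[c[0]+.028*np.cos(t),c[1]+.028*np.sin(t),np.full(40,z)] for z in(.012,.13)]))
        I=np.zeros((420,560),np.uint8); cv2.fillConvexPoly(I,(cv2.convexHull(o.astype(np.float32))*16).astype(np.int32),1,shift=4)
        return np.array([v for r,a,b in ob for v in((np.flatnonzero(I[r]).min()-a,np.flatnonzero(I[r]).max()-b) if I[r].any() else (50,50))])
    c0=s['tool_pos'][:2]+[.01,.01]
    b=min((np.abs(res((x,yy))).mean(),x,yy) for x in np.arange(c0[0]-.03,c0[0]+.05,.001) for yy in np.arange(c0[1]-.04,c0[1]+.04,.001))
    w=np.array(b[1:]); f=np.radians(26); d=w-s['tool_pos'][:2]
    print('wrist disp',b[0].round(2),w.round(4),'holder',hf(w),'rel tool fwd/left',(d@[np.cos(f),np.sin(f)]).round(4),(d@[-np.sin(f),np.cos(f)]).round(4))
E
python3 wd.py; python3 disp.py
```

```text
tcp [0.5957 0.0633 0.0114] F [-1.1 -1.3  0.8]
wrist disp 0.17 [0.6247 0.0773] holder (np.float64(-0.0304), np.float64(0.0147)) rel tool fwd/left 0.0322 -0.0001
tcp [0.5957 0.0635 0.0116] F [-0.   0.5 -0.1]
top [0.6231 0.0794 0.2091] holder frame -0.0313 0.0172
top disc [0.6241 0.0738] -0.032 0.0116 0.63
scene [0.6219 0.0765 0.2149] holder frame -0.0333 0.0147
```

Call:
carry_out([
  [0,0,0,3,1.5,-3,0.614],
  [0,0,0,6,3,-6,0.614],
  [0,0,0,9,4.5,-6,0.614],
  [0,0,0,12,6,-6,0.614],
  [0,0,0,14,7,-6,0.614],
  [0,0,0,16,7.5,-6,0.614],
  [0,0,0,18,7,-6,0.614],
  [0,0,0,20,6.5,-6,0.614],
  [0,0,0,22,6,-6,0.614],
  [0,0,0,24,5.2,-6,0.614],
  [0,0,0,26,4.6,-6,0.614],
  [0,0,0,28,4,-6,0.614],
  [0,0,0,28,4,-6,0.614],
])

```text
clock: 22.98
tool_pos: [0.6238, 0.0675, 0.0054]
orientation: [-142.0, 0.0, -64.0]
force: [-1.4, -0.5, 0.1]
opening: 0.0338
```

```bash
python3 wd.py; python3 disp.py
```

```text
tcp [0.6238 0.0675 0.0054] F [-1.4 -0.5  0.1]
wrist disp 0.5 [0.6308 0.0755] holder (np.float64(-0.0251), np.float64(0.0112)) rel tool fwd/left 0.0098 0.0041
tcp [0.6237 0.0675 0.0055] F [-1.7 -0.1  0.6]
top [0.6307 0.0711 0.2114] holder frame -0.0264 0.007
top disc [0.6341 0.0695] -0.0236 0.0045 0.82
scene [0.6303 0.0768 0.2152] holder frame -0.0251 0.0126
```

Call:
carry_out([
  [0,0,0,2,-0.3,0,0.614],
  [0,0,0,4,-0.6,0,0.614],
  [0,0,0,6,-0.9,0,0.614],
  [0,0,0,8,-1.2,0,0.614],
  [0,0,0,10,-1.4,0,0.614],
  [0,0,0,12,-0.8,0,0.614],
  [0,0,0,14,-0.2,0,0.614],
  [0,0,0,16,0.4,0,0.614],
  [0,0,0,18,1,0,0.614],
  [0,0,0,18,1,0,0.614],
])

```text
clock: 24.58
tool_pos: [0.6419, 0.0687, 0.0055]
orientation: [-142.0, 0.0, -64.0]
force: [-1.5, -0.2, 0.2]
opening: 0.0342
```

```bash
python3 wd.py; python3 disp.py
```

```text
tcp [0.6419 0.0687 0.0055] F [-1.5 -0.2  0.2]
tcp [0.6418 0.0686 0.0055] F [-1.1 -0.1 -0.3]
top [0.6436 0.075  0.2076] holder frame -0.0129 0.007
top disc [0.6492 0.0727] -0.0082 0.0032 0.72
scene [0.6484 0.0743 0.2109] holder frame -0.0085 0.005
```

Call:
carry_out([
  [0,0,0,1.5,0.4,0,0.614],
  [0,0,0,3,0.8,0,0.614],
  [0,0,0,4.5,1.2,0,0.614],
  [0,0,0,6,1.6,0,0.614],
  [0,0,0,7,2,0,0.614],
  [0,0,0,7,2,0,0.614],
])

```text
clock: 25.68
tool_pos: [0.6488, 0.0706, 0.0055]
orientation: [-142.0, 0.0, -64.0]
force: [-1.8, 1.0, 0.5]
opening: 0.0336
```

```bash
python3 wd.py; python3 disp.py
```

```text
tcp [0.6488 0.0706 0.0055] F [-1.8  1.   0.5]
wrist disp 0.33 [0.6558 0.0766] holder (np.float64(-0.0008), np.float64(0.0051)) rel tool fwd/left 0.0089 0.0023
tcp [0.6487 0.0706 0.0055] F [-0.6 -0.6  0.5]
top [0.6545 0.0749 0.2086] holder frame -0.0025 0.0038
top [0.6461 0.0684 0.2098] holder frame -0.0124 -0.0
scene [0.6526 0.0778 0.213 ] holder frame -0.0035 0.0071
```

Call:
carry_out([
  [0,0,0,0.7,0.2,0,0.614],
  [0,0,0,1.4,0.4,0,0.614],
  [0,0,0,2.1,0.6,0,0.614],
  [0,0,0,2.1,0.6,0,0.614],
])

```text
clock: 26.52
tool_pos: [0.6508, 0.0712, 0.0054]
orientation: [-142.0, 0.0, -64.0]
force: [-1.3, 0.4, 1.1]
opening: 0.0339
```

Call:
carry_out([
  [0,0,0,0.7,0.2,0,0.614],
  [0,0,0,1.4,0.4,0,0.614],
  [0,0,0,2.1,0.6,0,0.614],
  [0,0,0,2.1,0.6,0,0.614],
])

```text
clock: 27.02
tool_pos: [0.6527, 0.0718, 0.0053]
orientation: [-142.0, 0.0, -64.0]
force: [-3.0, -0.8, 1.0]
opening: 0.0337
```

```bash
python3 wd.py; python3 disp.py
```

```text
tcp [0.6527 0.0718 0.0053] F [-3.  -0.8  1. ]
wrist disp 0.67 [0.6587 0.0768] holder (np.float64(0.002), np.float64(0.0044)) rel tool fwd/left 0.0076 0.0019
tcp [0.6527 0.0718 0.0054] F [-2.8  0.2  1.2]
top [0.66   0.0767 0.2092] holder frame 0.0033 0.0039
top disc [0.6575 0.0731] -0.0002 0.0012 0.82
scene [0.6574 0.0748 0.2133] holder frame 0.0002 0.0029
```

Call:
carry_out([
  [0,0,0,0.5,0.15,0,0.614],
  [0,0,0,1,0.3,0,0.614],
  [0,0,0,1,0.3,0,0.614],
])

```text
clock: 27.75
tool_pos: [0.6531, 0.072, 0.0051]
orientation: [-142.1, 0.1, -64.0]
force: [-5.4, -0.9, 2.6]
opening: 0.0339
```

Call:
carry_out([
  [0,0,0,0.5,0.15,0,0.614],
  [0,0,0,1,0.3,0,0.614],
  [0,0,0,1,0.3,0,0.614],
])

```text
clock: 28.12
tool_pos: [0.6535, 0.0724, 0.0047]
orientation: [-142.1, 0.1, -64.0]
force: [-7.4, -1.1, 1.9]
opening: 0.0338
```

```bash
python3 wd.py; python3 disp.py; python3 -c "
from h import *
delta(26,38)"
```

```text
tcp [0.6535 0.0724 0.0047] F [-7.4 -1.1  1.9]
wrist disp 0.17 [0.6585 0.0764] holder (np.float64(0.0017), np.float64(0.004)) rel tool fwd/left 0.0062 0.0014
tcp [0.6535 0.0724 0.0047] F [-6.6 -1.7  1.2]
top [0.6588 0.0764 0.2123] holder frame 0.002 0.004
top disc [0.6596 0.0731] 0.0018 0.0006 0.68
scene [0.6626 0.074  0.2118] holder frame 0.005 0.0006
turn [-0.  -0.2 -0. ] shift None
```

It is home against the back wall: the push force rose to 7 N with no further motion, and the cameras put it within about 2 to 5 mm of home. Now I'll retreat.

Call:
carry_out([
  [0,0,0,-2,-1,0,0.614],
  [0,0,0,-6,-3,0,0.614],
  [0,0,0,-14,-7,0,0.614],
  [0,0,0,-26,-13,2,0.614],
  [0,0,0,-42,-20,10,0.614],
  [0,0,0,-60,-28,30,0.614],
  [0,0,0,-75,-35,65,0.7],
  [0,0,0,-85,-40,110,0.8],
  [0,0,0,-90,-42,160,0.9],
  [0,0,0,-90,-42,215,1],
  [0,0,0,-90,-42,270,1],
  [0,0,0,-90,-42,310,1],
  [0,0,0,-90,-42,320,1],
  [0,0,0,-90,-42,320,1],
])

```text
clock: 30.22
tool_pos: [0.5641, 0.03, 0.326]
orientation: [-141.9, 0.0, -64.0]
force: [1.3, -0.2, -1.1]
opening: 0.0003
```

```bash
python3 disp.py; python3 - <<'E'
from h import *; from fk import *
s=ctrl.get_obs(); print(s['joint_pos'].round(1),s['orientation'].round(1),s['opening'])
delta(26,0,(.655,.073,.25))
q,e=ik(np.array([.655,.073,.25]),tgt(26,0),s['joint_pos']);print(q.round(1),e)
q,e=ik(np.array([.655,.073,.17]),tgt(26,0),q);print(q.round(1),e)
E
```

```text
tcp [0.5641 0.03   0.326 ] F [ 1.3 -0.2 -1.1]
top [0.6562 0.0794 0.2102] holder frame 0.0004 0.0076
top disc [0.6575 0.0726] -0.0003 0.0007 0.87
scene [0.6608 0.0744 0.2128] holder frame 0.0034 0.0015
[ 19.9 -15.1 -28.8  -6.1 -38.8  99.6] [-1.422e+02  1.000e-01 -6.400e+01] 0.00032841076993131115
turn [-16.6  34.    0. ] shift [ 90.7  42.8 -73.8]
[ 23.3  17.4   3.8   0.  -76.4  92.7] 1.1102230246251565e-13
[ 23.3  19.8  -3.3   0.  -66.9  92.7] 1.6639604982750292e-13
```

Call:
carry_out([
  [-4,8.5,0,10,5,0,1],
  [-8,17,0,25,12,0,1],
  [-12.5,25.5,0,45,22,0,1],
  [-16.6,34,0,70,32,0,1],
  [-16.6,34,0,94,43.5,0,1],
  [-16.6,34,0,94,43.5,-40,1],
  [-16.6,34,0,94,43.5,-76,1],
  [-16.6,34,0,94,43.5,-96,1],
  [-16.6,34,0,94,43.5,-96,1],
  [-16.6,34,0,94,43.5,-96,1],
])

```text
clock: 31.72
tool_pos: [0.6594, 0.0739, 0.23]
orientation: [-179.8, -0.0, -64.0]
force: [-0.6, 0.4, -0.3]
opening: 0.0003
```

```bash
python3 - <<'E'
from h import *
s=ctrl.get_obs(); print(s['force'].round(2),s['tool_pos'].round(4)); p=ctrl.snapshot("scene")
u0,v0,w,h=285,140,130,120; k=4
big=cv2.resize(p['pixels'][v0:v0+h,u0:u0+w],None,fx=k,fy=k,interpolation=2)
R=Ro.from_euler('xyz',s['orientation'],degrees=True)
for z in(0,-28): 
    q=((proj(p,s['tool_pos']+R.apply([0,0,z/1000]))[0]-[u0-.5,v0-.5])*k).astype(int); cv2.drawMarker(big,tuple(map(int,q)),(0,0,255),1,14,1)
t=np.linspace(0,2*np.pi,60); q=((proj(p,np.c_[.658+.019*np.cos(t),.0735+.019*np.sin(t),np.full(60,.212)])-[u0-.5,v0-.5])*k).astype(np.int32); cv2.polylines(big,[q],True,(0,255,0),1)
cv2.imwrite('pics/s9.png',big)
E
```

```text
[-0.57  0.42 -0.34] [0.6594 0.0739 0.23  ]
```

View pics/s9.png

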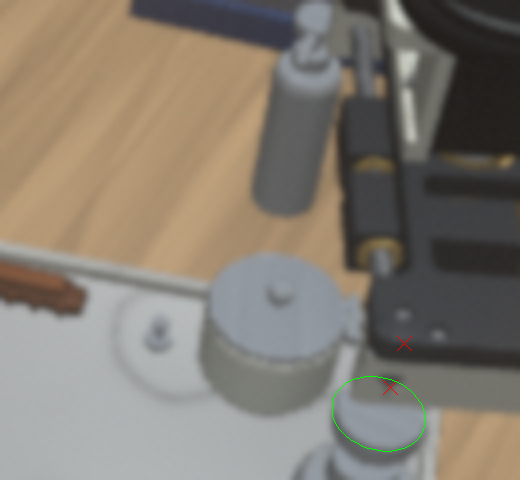

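The pump disc (380,415) matches the green circle and the tool is over it. The fingertips are hidden behind the near end of the gripper body. I'll go down until contact.

Call:
carry_out([
  [0,0,0,-1,-0.5,-4,1],
  [0,0,0,-1,-0.5,-8,1],
  [0,0,0,-1,-0.5,-12,1],
  [0,0,0,-1,-0.5,-15,1],
  [0,0,0,-1,-0.5,-18,1],
  [0,0,0,-1,-0.5,-20,1],
  [0,0,0,-1,-0.5,-22,1],
  [0,0,0,-1,-0.5,-24,1],
  [0,0,0,-1,-0.5,-24,1],
])

```text
clock: 32.9
tool_pos: [0.6577, 0.0734, 0.2053]
orientation: [-179.9, 0.0, -64.0]
force: [-0.0, 0.2, 0.2]
opening: 0.0001
```

No contact at z = 0.205, which again fits the shorter fingers.

Call:
carry_out([
  [0,0,0,0,0,-2,1],
  [0,0,0,0,0,-4,1],
  [0,0,0,0,0,-6,1],
  [0,0,0,0,0,-8,1],
  [0,0,0,0,0,-10,1],
  [0,0,0,0,0,-12,1],
  [0,0,0,0,0,-14,1],
  [0,0,0,0,0,-16,1],
  [0,0,0,0,0,-16,1],
])

```text
clock: 34.02
tool_pos: [0.6577, 0.0734, 0.1892]
orientation: [-179.9, 0.0, -64.0]
force: [0.8, 0.5, -0.3]
opening: 0.0002
```

Call:
carry_out([
  [0,0,0,0,0,-1.5,1],
  [0,0,0,0,0,-3,1],
  [0,0,0,0,0,-4.5,1],
  [0,0,0,0,0,-6,1],
  [0,0,0,0,0,-6,1],
])

```text
clock: 34.65
tool_pos: [0.6577, 0.0734, 0.1833]
orientation: [-179.9, 0.0, -64.0]
force: [0.1, 0.0, 0.2]
opening: 0.0009
```

Call:
carry_out([
  [0,0,0,0,0,-1.5,1],
  [0,0,0,0,0,-3,1],
  [0,0,0,0,0,-4.5,1],
  [0,0,0,0,0,-6,1],
  [0,0,0,0,0,-6,1],
])

```text
clock: 35.28
tool_pos: [0.6577, 0.0734, 0.1772]
orientation: [-179.9, 0.0, -64.0]
force: [-0.2, -0.4, -0.4]
opening: 0.0002
```

```bash
python3 disp.py; python3 - <<'E'
from h import *
s=ctrl.get_obs(); p=ctrl.snapshot("scene"); b=ctrl.snapshot("wrist"); im=b['pixels'].copy()
R=Ro.from_euler('xyz',s['orientation'],degrees=True)
for z in(0,-28): cv2.drawMarker(im,tuple(map(int,wproj(b,s,s['tool_pos']+R.apply([0,0,z/1000]))[0])),(0,0,255),1,14,1)
t=np.linspace(0,2*np.pi,60); cv2.polylines(im,[wproj(b,s,np.c_[.658+.019*np.cos(t),.0735+.019*np.sin(t),np.full(60,.212)]).astype(np.int32)],True,(0,255,0),1)
print(wproj(b,s,[.658,.0735,.212]))
a=cv2.resize(p['pixels'][180:320,310:430],(360,420),interpolation=2)
cv2.imwrite('pics/s10.png',np.hstack([a,cv2.resize(im,(440,330)) if 0 else cv2.copyMakeBorder(cv2.resize(im,(440,330)),0,90,0,0,0)]))
E
```

```text
tcp [0.6577 0.0734 0.1772] F [-0.2 -0.4 -0.4]
[[284.94576288 256.33562983]]
```

View pics/s10.png

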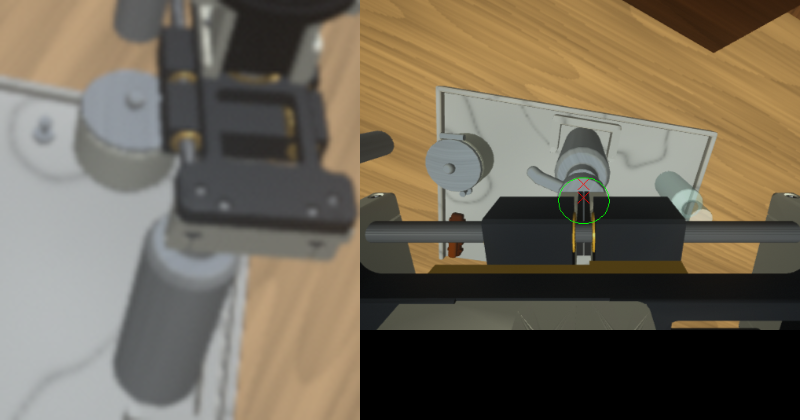

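```bash
python3 - <<'E'
from h import *
s=ctrl.get_obs(); b=ctrl.snapshot("wrist")
for d in ctrl.outline_of(b,"pump_top"):
    a=np.argwhere(d['pixels']); print('pump',round(d['confidence'],2),a.min(0),a.max(0),len(a))
    for r in range(a[:,0].min(),a[:,0].max()+1,5):
        c=np.flatnonzero(d['pixels'][r]); print(r,c.min() if len(c) else '',c.max() if len(c) else '',end=' | ')
    print()
for d in ctrl.search_frame(b,"pump_top")+ctrl.search_frame(b,"dispenser"): print(np.round(d['centre'],4),round(d['confidence'],2))
t=np.linspace(0,2*np.pi,90)
for z in(.212,.198):
  for x,y in((.658,.0735),(.665,.0755)):
    o=wproj(b,s,np.c_[x+.019*np.cos(t),y+.019*np.sin(t),np.full(90,z)]); print(x,y,z,o.min(0).round(0),o.max(0).round(0))
cv2.imwrite('pics/raw.png',b['pixels'])
g=b['pixels'][180:300,225:345].mean(2)
print('col 262 rows 190..290:',b['pixels'][190:290:4,262].mean(1).round(0).astype(int).tolist())
print('col 305:',b['pixels'][190:290:4,305].mean(1).round(0).astype(int).tolist())
E
```

```text
pump 0.83 [211 212] [277 311] 1972
211 217 223 | 216 213 230 | 221 213 293 | 226 216 302 | 231 220 307 | 236 230 309 | 241 241 311 | 246 251 255 | 251   | 256   | 261   | 266   | 271   | 276 284 285 | 
[0.6684 0.089  0.2096] 0.58
[0.6675 0.0882 0.1621] 0.91
[0.5285 0.3485 0.0322] 0.67
[0.6853 0.081  0.0327] 0.34
0.658 0.0735 0.212 [253. 226.] [317. 285.]
0.665 0.0755 0.212 [255. 214.] [320. 274.]
0.658 0.0735 0.198 [255. 218.] [315. 273.]
0.665 0.0755 0.198 [257. 207.] [317. 263.]
col 262 rows 190..290: [84, 119, 135, 146, 147, 145, 142, 145, 123, 82, 85, 142, 143, 140, 91, 48, 26, 24, 24, 24, 23, 22, 24, 33, 39]
col 305: [62, 65, 106, 116, 148, 145, 148, 146, 144, 144, 69, 58, 136, 136, 91, 47, 27, 26, 25, 23, 23, 23, 24, 34, 40]
```

The numbers show the disc still up at about 0.212 m and the tool centred on it. The fingertips are 35 mm or more behind the reported TCP, so I'll keep lowering gently.

Call:
carry_out([
  [0,0,0,0,0,-1.5,1],
  [0,0,0,0,0,-3,1],
  [0,0,0,0,0,-4.5,1],
  [0,0,0,0,0,-6,1],
  [0,0,0,0,0,-6,1],
])

```text
clock: 36.45
tool_pos: [0.6578, 0.0734, 0.1714]
orientation: [-179.9, 0.0, -64.0]
force: [0.2, 0.4, 3.3]
opening: 0.0002
```

Call:
carry_out([
  [0,0,0,0,0,-1.5,1],
  [0,0,0,0,0,-3,1],
  [0,0,0,0,0,-4.5,1],
  [0,0,0,0,0,-6,1],
  [0,0,0,0,0,-7.5,1],
  [0,0,0,0,0,-9,1],
  [0,0,0,0,0,-9,1],
])

```text
clock: 37.33
tool_pos: [0.6579, 0.0734, 0.1625]
orientation: [-179.9, 0.0, -64.0]
force: [-0.0, -0.7, 4.6]
opening: 0.0005
```

Call:
carry_out([
  [0,0,0,0,0,-1,1],
  [0,0,0,0,0,-2,1],
  [0,0,0,0,0,-3,1],
  [0,0,0,0,0,-4,1],
  [0,0,0,0,0,-4,1],
])

```text
clock: 37.95
tool_pos: [0.66, 0.0734, 0.1621]
orientation: [-179.6, -0.1, -64.0]
force: [-1.6, 0.3, 17.8]
opening: 0.0002
```

Call:
carry_out([
  [0,0,0,0,0,4,1],
  [0,0,0,0,0,10,1],
  [0,0,0,0,0,30,1],
  [0,0,0,0,0,80,1],
  [0,0,0,0,0,130,1],
  [0,0,0,-40,-20,180,1],
  [0,0,0,-90,-50,200,1],
  [0,0,0,-140,-90,200,1],
  [0,0,0,-170,-130,200,1],
  [0,0,0,-170,-150,200,1],
  [0,0,0,-170,-150,200,1],
])

```text
clock: 39.33
tool_pos: [0.4871, -0.0776, 0.3584]
orientation: [-179.9, 0.0, -64.1]
force: [0.4, 0.1, -0.2]
opening: 0.0001
```

```bash
python3 disp.py | head -1; python3 - <<'E'
from h import *
H=np.array([.658,.072]); y=np.radians(16.8);A=np.array([[np.cos(y),np.sin(y)],[-np.sin(y),np.cos(y)]])
P={n:ctrl.snapshot(n) for n in("top","scene")}
pts={}
for n,p in P.items():
    for l in("pump_top","dispenser"):
        for d in ctrl.search_frame(p,l):
            if abs(d['centre'][0]-.66)<.04 and abs(d['centre'][1]-.075)<.04: print(n,l,np.round(d['centre'],4),round(d['confidence'],2),'hf',(A@(d['centre'][:2]-H)).round(4))
    for l,g in(("pot",(.567,.212)),("vial",(.656,-.083)),("clip",(.419,.203)),("bangle",(.572,-.115)),("cuff_a",(.48,-.131))):
        d=ctrl.search_frame(p,l); print(n,l,[np.round(e['centre'],3).tolist() for e in d][:3])
b=[cv2.resize(P["scene"]['pixels'][170:320,310:430],(440,550),interpolation=2),cv2.resize(P["top"]['pixels'][100:200,230:295],(357,550),interpolation=2)]
cv2.imwrite('pics/s11.png',np.hstack(b))
E
```

```text
tcp [ 0.4871 -0.0776  0.3584] F [ 0.4  0.1 -0.2]
top pot []
top vial []
top clip []
top bangle []
top cuff_a []
scene pump_top [0.6603 0.0767 0.1977] 0.78 hf [0.0036 0.0038]
scene dispenser [0.6636 0.058  0.1414] 0.72 hf [ 0.0013 -0.015 ]
scene dispenser [0.6608 0.0752 0.2   ] 0.63 hf [0.0036 0.0023]
scene pot [[0.571, 0.205, 0.07], [0.56, 0.001, 0.016]]
scene vial [[0.661, -0.092, 0.087]]
scene clip [[0.42, 0.202, 0.027]]
scene bangle [[0.573, -0.112, 0.026], [0.421, 0.2, 0.028]]
scene cuff_a [[0.66, 0.076, 0.2], [0.482, -0.131, 0.017], [0.51, 0.213, 0.016]]
```

Call:
carry_out([
  [0,0,0,0,-60,0,1],
  [0,0,0,0,-120,0,1],
  [0,0,0,0,-180,0,1],
  [0,0,0,0,-240,0,1],
  [0,0,0,0,-240,0,1],
  [0,0,0,0,-240,0,1],
])

```text
clock: 41.12
tool_pos: [0.4876, -0.3168, 0.3581]
orientation: [-179.9, 0.0, -64.1]
force: [0.1, -0.5, 0.8]
opening: 0.0007
```

```bash
python3 - <<'E'
from h import *
H=np.array([.658,.072]); y=np.radians(16.8);A=np.array([[np.cos(y),np.sin(y)],[-np.sin(y),np.cos(y)]])
print(ctrl.get_obs()['tool_pos'].round(3))
for n in("top","scene"):
    p=ctrl.snapshot(n)
    for l in("pump_top","dispenser"):
        for d in ctrl.search_frame(p,l):
            if abs(d['centre'][0]-.66)<.04 and abs(d['centre'][1]-.075)<.04: print(n,l,np.round(d['centre'],4),round(d['confidence'],2),'hf',(A@(d['centre'][:2]-H)).round(4))
    for l in("pot","vial","clip","bangle","cuff_a"): print(n,l,[np.round(e['centre'],3).tolist() for e in ctrl.search_frame(p,l)][:2])
    for d in ctrl.outline_of(p,"pump_top"):
        D=cv2.distanceTransform(d['pixels'].astype(np.uint8),cv2.DIST_L2,5); pk=np.argwhere(D>D.max()-.5).mean(0)[::-1]; w=back(p,pk,.196)[:2]
        if abs(w[0]-.66)<.04: print(n,'disc hf',(A@(w-H)).round(4))
E
```

```text
[ 0.488 -0.317  0.358]
top pump_top [0.6575 0.0778 0.1974] 0.73 hf [0.0012 0.0057]
top dispenser [0.6429 0.0719 0.1632] 0.95 hf [-0.0145  0.0043]
top pot [[0.564, 0.219, 0.07]]
top vial [[0.653, -0.073, 0.09]]
top clip [[0.415, 0.201, 0.028]]
top bangle [[0.571, -0.115, 0.021]]
top cuff_a []
top disc hf [-0.0001  0.0008]
scene pump_top [0.655  0.0748 0.199 ] 0.6 hf [-0.0021  0.0035]
scene dispenser [0.6641 0.0583 0.1377] 0.82 hf [ 0.0019 -0.0149]
scene pot [[0.57, 0.21, 0.068]]
scene vial [[0.661, -0.09, 0.084]]
scene clip [[0.423, 0.202, 0.03]]
scene bangle [[0.573, -0.112, 0.023]]
scene cuff_a [[0.484, -0.129, 0.019]]
scene disc hf [0.0007 0.0005]
```

The dispenser is home and the pump top is at 0.198 m (14 mm down). The bystanders are where they were and the arm is clear, so I'll hand in.

```bash
python3 -c "
from plant import ctrl
print(ctrl.close_job())"
```

```text
the job is handed in; nothing more can be done
None
```

I slid the middle-sized dispenser upright into the holder with the fingers, pressed its pump head fully down, moved the arm clear and handed the job in at about 41 s. No verdict was reported.

**Last checks**
- **Position:** the push force rose to 7 N with no further motion, so it is against the back wall. The disc outlines from both cameras put it within 1 mm of home in both directions. The network's pump points vary by up to about 2 mm front to back and 6 mm sideways.
- **Pump:** the top went from about 0.212 m to 0.198 m, which is the full 14 mm. The force reached 18 N at the stop.
- **Bystanders:** every one detected was within the measuring noise (a few mm) of its start. The cufflink near the pot had no reading at the start, so I could not compare it. The top camera found neither cufflink at the end.

**What disagreed or went wrong**
- **Tool length:** the real fingertips are about 36 to 40 mm short of the reported tool end. My first pushes therefore touched higher on the bottle than planned, about 40 mm or a little more above the tray, over the 30 mm limit. The bottle slid anyway, leaning by about 0.03 rad at most. I corrected the height for the final pushes.
- **Slip at the holder:** the dispenser once slid sideways against the end of the holder's left wall. I backed off and re-centred it before pushing it home.
- **Final picture:** I had used all 12 picture views, so the end state was checked by numbers only.

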